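# Shingle test cassettes in a dispensing tray

## Robot

A 6-joint arm with a two-finger parallel gripper is mounted at the origin on a cart in front of the work surface, level with it; the furniture and walls round the work are solid. World frame = base frame: x ahead of the robot, y to its left, z up, the work surface at z = 0. Lengths are in mm, angles in degrees, forces in N, time in s.
With the tool pointing down it reaches from about 275 to 1000 mm from the base axis. Payload 8.4 kg.
Tool frame: the origin (TCP) lies at the very end of the fingers, on their centre line; the grasp point (between the pads) lies 19 mm behind it; z points along the fingers, y is the direction in which the jaws open and shut (so a half turn about z gives the same grasp; the last joint's range is limited). The gripper opens to 85 mm and grips with 20 to 120 N. Pads are 22 mm wide; open, the fingers measure 114 mm over their backs; the gripper's body (76 mm by 85 mm) begins 54 mm behind the grasp point. The pads swing forward as they close: fully open they stand 13 mm farther back than shut.
Start: joints at [-65.226, 20.225, 93.587, -0, 66.188, -0.138], TCP at [263.267, -566.849, 231.281] pointing down, gripper open.
Joint ranges: [-150.9, 150.9], [-52.94, 120.26], [3.33, 152.33], [-74.26, 254.26], [0, 154.13], [-172.89, 172.89]. Speed limits (degrees/s): [127.2, 127.2, 159.86, 180, 180, 180].

## Interface

Orientations are given as a 3x3 rotation matrix whose columns are the frame's x, y, z axes.
In Python, from cell import ctrl gives the robot as it stands.
- The arm moves only by the shell command python3 -m crank 'ROWS' [OPENING]. ROWS is JSON, a list of rows, each a list of 2 entries, a list of its own where there are three numbers: the shift along the tool's x, y, z in m, then the turn about the tool's z in degrees. A call has 1 to 5 rows; each row is the pose to reach, as a shift and turn from the pose measured when the call began, along the tool's axes at that moment; what a row does not reach only later rows make up. A row lasts 1/8 s, in which the tool goes at most 62.5 mm and 10.7 degrees, less where a joint would pass 70% of its speed; a pose out of reach is approached as far as the arm can. A call with a gripper value outside its range is refused whole. OPENING is the gripper command: -1 is shut, 1 is fully open, values between are in proportion, set as the call begins (- or left out, the last holds). The fingers move at their own pace and stop on an object; the grip force is fixed at half the most. Time passes only in rows, so rows that repeat a pose let the fingers close. It gives the time, the measured TCP pose, the force and the opening at its end, in the units of the state.
- ctrl.get_obs(): the state, without advancing time (a new reading comes with each control period).
- ctrl.capture(name): name is "side" or "top" or "wrist"; returns (picture, depth): 384x512x3 uint8, blue, green, red; 384x512 float32, mm along the optical axis (not along the pixel's ray), 0 where there is no reading.
- ctrl.get_calibration(name): a dict with "K" (3x3 intrinsics, pixels), "dist" ([k1, k2, p1, p2, k3] as OpenCV has them; the pictures are not rectified), "rvec" (rotation vector, rad) and "tvec" (3), from world to camera coordinates, as OpenCV has them; the wrist camera has in their place "hand_eye" (4x4, takes a point from camera to tool coordinates, whose origin is the TCP and whose axes are the flange's). Camera axes: x right, y down, z forward; pixel columns grow to the right and rows downward; lengths in mm; the calibration is good to about 2 mm. A picture is of the moment at which its call begins: read the wrist's pose just before it. get_calibration takes no time and is no camera call.
- ctrl.job_done(): hands the job in, once; it reports no verdict.
The state is a dict: "time_s": time; "joint_pos": joint angles; "joint_velocities": joint speeds; "effort": joint torques, N m; "position": TCP position; "tool_rot": TCP orientation; "force": force on the tool from outside, world axes, zero at the start; "ft_torque": the same for the moment, N m; "finger_gap": finger opening in mm.
Only numpy, scipy, OpenCV 4.12 (cv2) and the standard library are available. Lean on these libraries where they do the work, as an engineer would, in place of code of your own. Each camera call takes 0.05 s, during which the arm holds its last target.

## Task

Get the dispensing tray ready for the next class: lay the four test cassettes face up along its channel in an overlapping fan, the first leaning on the sloping head rest with its chamfered foot end down where the slope meets the floor, and each next one lapped over the one before, foot on the channel floor, so that just the ridged head end of the one beneath stays showing. Then slide the stop up until it just meets the foot of the last cassette, without shoving the fan together, and let go. Leave the swab pouch and the marker where they are.

Things in the scene. Friction and masses are not known exactly. Their poses are not given: they have to be found in the camera images.
- tray: aluminium dispensing tray fixed to the desk, 250 (x) x 60 (y) mm. Origin: centre of its underside on the desk. A straight channel runs along x on its centre line: inner width 32 mm, between side walls 4 mm thick and 7 mm high; channel floor 4 mm above the desk. At the -x end a head rest, a strip 18 mm wide, slopes up out of the floor towards -x at 20 degrees (0.35 rad) from x = -45 mm, to 28 mm above the desk at x = -115 mm. At the +x end the sliding stop.
- rest_line (a point): point on the channel floor where the sloping head rest meets it (tray x = -45 mm, y = 0, z = 4 mm); axes as the tray. The foot of the first cassette belongs here. With 7 mm cassettes and a 20 degree slope, steps of 20.5 mm (the ridged length) lay them flat on one another.
- cassette_1: white plastic test cassette, a flat bar 80 long x 26 wide x 7 mm thick, about 18 g, lying face up (face: ridges, window, well). Origin: centre of its underside. x points along its length to the foot, the end with chamfered corners (8 mm, leaving a 10 mm straight edge) and the round sample well; the other end (-x) is the head, cut square, whose last 20 mm carry cross ridges. y across the width, z out of the face.
- foot_1 (a point): middle of the bottom edge of cassette_1's foot end (40 mm from its origin along its x)
- cassette_2: the same kind of cassette as cassette_1, same size and axes.
- foot_2 (a point): middle of the bottom edge of cassette_2's foot end (40 mm from its origin along its x)
- cassette_3: the same kind of cassette as cassette_1, same size and axes.
- foot_3 (a point): middle of the bottom edge of cassette_3's foot end (40 mm from its origin along its x)
- cassette_4: the same kind of cassette as cassette_1, same size and axes. At the start it lies across the top of cassette_1 (its underside 7 mm above the desk).
- foot_4 (a point): middle of the bottom edge of cassette_4's foot end (40 mm from its origin along its x)
- stop (a joint): sliding stop in the tray's channel (black plastic block 20 mm long); value in m, 0 at the +x end of the tray, grows as it slides towards the head rest (tray -x), up to 0.12; about 1 N of friction, stays where it is left
- stop_face (a point): bottom middle of the stop's flat upright face that looks towards the head rest, on the channel floor (axes as the tray); the face is 12 mm high and the upright grip tab starts 4 mm behind it
- stop_grip (a point): where to hold the stop: in its upright grip tab, 12 mm thick along the channel and 24 mm wide across it, from 12 to 48 mm above the channel floor; this point is 38 mm above the channel floor
- kit_box: cardboard kit box standing at the back left, fixed, about 151 x 143 mm, 107 mm high, lid shut; origin: centre of its underside; keep clear
- printer: label printer at the back right, fixed, 194 x 118 mm, 85 mm high; origin: centre of its underside; keep clear
- red_tube: red-capped sample tube lying on the desk left of the work, fixed, 98 mm long, 24 mm thick; origin: the middle of its closed bottom end; keep clear. Unlisted and fixed: a long foam rack between tray and robot with tubes up to 108 mm high; a sprayer 206 mm high at the near right corner of the desk; an open kit box at its near left corner
- small_rack: small white foam tube rack at the back, fixed, 105 x 105 x 34 mm, with capped tubes standing in it up to 108 mm above the desk; origin: centre of its underside; keep clear
- water_bottle: clear water bottle standing at the back, fixed, 67 mm across, 228 mm high; origin: centre of its underside; keep clear
- swab_a: sealed swab pouch lying on the desk, 24 x 178 (y) x 4 mm, loose; origin: centre of its underside; leave alone
- marker: marker pen lying on the desk, 17 x 135 (y) x 16 mm, loose; origin: centre of its underside; leave alone

How it is judged (in metres and radians):
On the way, in this order (a step that is already met when the one before it is completed fails the run):
1. a first cassette leans on the head rest, foot down at the bottom of the slope (((y of foot_1 in the frame of tray between -0.006 and 0.006 m and y of cassette_1 in the frame of tray between -0.007 and 0.007 m and z of foot_1 in the frame of rest_line below 0.006 m and z of cassette_1 in the frame of rest_line above 0.007 m and x of foot_1 in the frame of rest_line between -0.01 and 0.08 m and angle between cassette_1's own z axis and vertical between 0.2 and 0.6 rad and x of foot_1 in the frame of rest_line below 0.01 m) or (y of foot_2 in the frame of tray between -0.006 and 0.006 m and y of cassette_2 in the frame of tray between -0.007 and 0.007 m and z of foot_2 in the frame of rest_line below 0.006 m and z of cassette_2 in the frame of rest_line above 0.007 m and x of foot_2 in the frame of rest_line between -0.01 and 0.08 m and angle between cassette_2's own z axis and vertical between 0.2 and 0.6 rad and x of foot_2 in the frame of rest_line below 0.01 m) or (y of foot_3 in the frame of tray between -0.006 and 0.006 m and y of cassette_3 in the frame of tray between -0.007 and 0.007 m and z of foot_3 in the frame of rest_line below 0.006 m and z of cassette_3 in the frame of rest_line above 0.007 m and x of foot_3 in the frame of rest_line between -0.01 and 0.08 m and angle between cassette_3's own z axis and vertical between 0.2 and 0.6 rad and x of foot_3 in the frame of rest_line below 0.01 m) or (y of foot_4 in the frame of tray between -0.006 and 0.006 m and y of cassette_4 in the frame of tray between -0.007 and 0.007 m and z of foot_4 in the frame of rest_line below 0.006 m and z of cassette_4 in the frame of rest_line above 0.007 m and x of foot_4 in the frame of rest_line between -0.01 and 0.08 m and angle between cassette_4's own z axis and vertical between 0.2 and 0.6 rad and x of foot_4 in the frame of rest_line below 0.01 m))), for 0.2 s.
2. all four cassettes lie in an overlapping fan along the channel (y of foot_1 in the frame of tray between -0.006 and 0.006 m and y of cassette_1 in the frame of tray between -0.007 and 0.007 m and z of each of foot_1, foot_2, foot_3, foot_4 in the frame of rest_line below 0.006 m and z of each of cassette_1, cassette_2, cassette_3, cassette_4 in the frame of rest_line above 0.007 m and x of foot_1 in the frame of rest_line between -0.01 and 0.08 m and angle between cassette_1's own z axis and vertical between 0.2 and 0.6 rad and y of foot_2 in the frame of tray between -0.006 and 0.006 m and y of cassette_2 in the frame of tray between -0.007 and 0.007 m and x of foot_2 in the frame of rest_line between -0.01 and 0.08 m and angle between cassette_2's own z axis and vertical between 0.2 and 0.6 rad and y of foot_3 in the frame of tray between -0.006 and 0.006 m and y of cassette_3 in the frame of tray between -0.007 and 0.007 m and x of foot_3 in the frame of rest_line between -0.01 and 0.08 m and angle between cassette_3's own z axis and vertical between 0.2 and 0.6 rad and y of foot_4 in the frame of tray between -0.006 and 0.006 m and y of cassette_4 in the frame of tray between -0.007 and 0.007 m and x of foot_4 in the frame of rest_line between -0.01 and 0.08 m and angle between cassette_4's own z axis and vertical between 0.2 and 0.6 rad and x of any of foot_1, foot_2, foot_3, foot_4 in the frame of rest_line below 0.01 m and distance between foot_1 and foot_2 above 0.014 m and distance between each of foot_1, foot_2 and foot_3 above 0.014 m and distance between each of foot_1, foot_2, foot_3 and foot_4 above 0.014 m), for 0.2 s.
At the end, for the whole second after the job is handed in: Four cassettes face up in the channel, heads raised 0.2 to 0.6 rad, feet on the floor (6 mm), 6 mm from mid-line, -10 to 80 mm from the rest line (one under 10), 14 mm or more apart; centres 7 mm from mid-line and 7 mm up; a foot within 8 mm of the stop's face; all at rest (all of step 2 and x of any of foot_1, foot_2, foot_3, foot_4 in the frame of stop_face above -0.008 m and velocity of joint stop below 0.01 m/s and linear speed of each of cassette_1, cassette_2, cassette_3, cassette_4 below 0.02 m/s); the robot touches nothing.
It fails at once if swab_a is moved by more than 30 mm (distance of swab_a from where it was at the start of the episode above 0.03 m).
It fails at once if marker is moved by more than 30 mm (distance of marker from where it was at the start of the episode above 0.03 m).
It also fails if it takes over 72 s, if anything falls off the work surface, if the arm or the gripper's body presses on something with over 40 N, if the wrist force passes 120 N, or if a joint passes its speed limit or range.

## Working session

There is one attempt and no reset: what is moved stays moved. The work goes in short steps, Python scripts to look and compute and a shell command to move; the robot and the scene stay as the last step left them, time stands still between calls to the robot, and variables do not carry over. Pictures are saved under pics/ and viewed, and the job is handed in when it is done.

```bash
ls -la; mkdir -p pics; cat > h.py <<'E'
import numpy as np,cv2
from cell import ctrl
def cal(n):
    c=ctrl.get_calibration(n); return c
def w2c(n,obs=None):
    c=cal(n)
    if 'rvec' in c:
        R=cv2.Rodrigues(np.array(c['rvec'],float))[0]; t=np.array(c['tvec'],float).ravel(); return R,t
    H=np.array(c['hand_eye'],float); T=np.eye(4); T[:3,:3]=obs['tool_rot']; T[:3,3]=obs['position']
    M=np.linalg.inv(T@H); return M[:3,:3],M[:3,3]
def ray(n,uv,z,obs=None):
    c=cal(n);R,t=w2c(n,obs)
    p=cv2.undistortPoints(np.array(uv,float).reshape(-1,1,2),np.array(c['K'],float),np.array(c['dist'],float)).reshape(-1,2)
    d=np.c_[p,np.ones(len(p))]@R; o=-R.T@t
    s=(z-o[2])/d[:,2]; return o+s[:,None]*d
def proj(n,P,obs=None):
    c=cal(n);R,t=w2c(n,obs)
    return cv2.projectPoints(np.array(P,float).reshape(-1,1,3),cv2.Rodrigues(R)[0],t,np.array(c['K'],float),np.array(c['dist'],float))[0].reshape(-1,2)
E
python3 - <<'E'
from h import *
o=ctrl.get_obs();print({k:np.round(v,2).tolist() for k,v in o.items()})
for n in('top','side','wrist'):
    i,d=ctrl.capture(n);cv2.imwrite(f'pics/{n}0.png',i);np.save(f'{n}0.npy',d)
    c=cal(n);print(n,c)
    if n!='wrist':
        R,t=w2c(n);print(-R.T@t)
E
```

```text
total 12
drwxr-xr-x  3 agent agent 4096 Dec  6 20:59 .
drwxr-xr-x 23 root  root  4096 Dec  6 20:59 ..
drwxr-xr-x  2 agent agent 4096 Dec  6 20:59 pics
{'time_s': 0.0, 'joint_pos': [-65.22, 20.26, 93.63, 0.0, 66.19, -0.14], 'joint_velocities': [0.09, 0.07, 0.02, 0.02, 0.1, -0.08], 'effort': [-0.0, -60.53, -34.21, -0.0, 0.01, -0.0], 'position': [263.09, -566.42, 230.55], 'tool_rot': [[0.91, 0.42, -0.0], [0.42, -0.91, 0.0], [0.0, -0.0, -1.0]], 'force': [-0.42, 0.61, 0.37], 'ft_torque': [-0.05, -0.01, -0.02], 'finger_gap': 85.24}
top {'K': array([[352.32523396,   0.        , 255.83069087],
       [  0.        , 352.32523396, 192.24041153],
       [  0.        ,   0.        ,   1.        ]]), 'dist': array([0.01274441, 0.        , 0.        , 0.        , 0.        ]), 'rvec': array([ 2.12281494, -2.13053529,  0.1804099 ]), 'tvec': array([   1.95072825,  508.77922813, 1000.37865846])}
[ 326.174186     -6.19997008 1073.8666255 ]
side {'K': array([[393.04748609,   0.        , 262.11765789],
       [  0.        , 393.04748609, 194.22543822],
       [  0.        ,   0.        ,   1.        ]]), 'dist': array([-0.0971866,  0.       ,  0.       ,  0.       ,  0.       ]), 'rvec': array([ 1.97578738, -0.38177549,  0.26410568]), 'tvec': array([-485.30006701,  117.18635218, 1148.08070115])}
[   62.48514062 -1100.44706776   593.6749538 ]
wrist {'K': array([[279.81339586,   0.        , 254.88282911],
       [  0.        , 279.81339586, 189.04097509],
       [  0.        ,   0.        ,   1.        ]]), 'dist': array([-0.01724029,  0.        ,  0.        ,  0.        ,  0.        ]), 'hand_eye': array([[ 5.83238701e-04, -9.59680298e-01, -2.81093198e-01,
         7.10399939e+01],
       [ 9.99999374e-01,  2.91176178e-04,  1.08078850e-03,
        -6.49991919e-01],
       [-9.55363784e-04, -2.81093652e-01,  9.59679866e-01,
        -1.42798184e+02],
       [ 0.00000000e+00,  0.00000000e+00,  0.00000000e+00,
         1.00000000e+00]])}
```

View pics/top0.png

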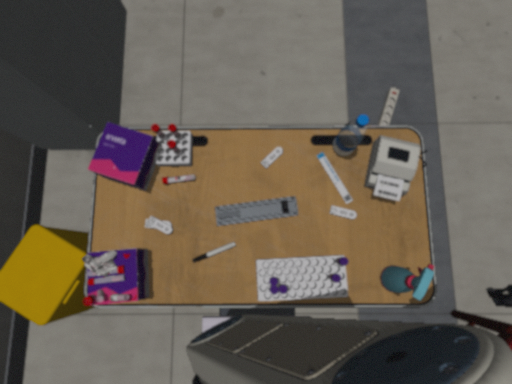

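View pics/side0.png

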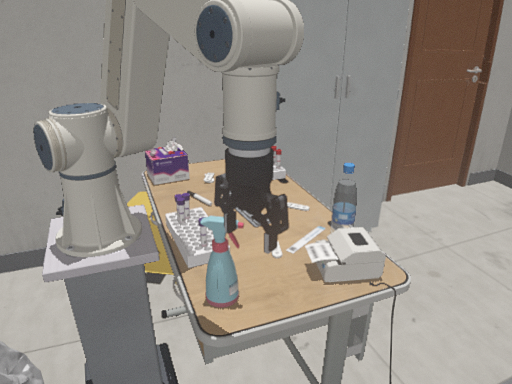

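View pics/wrist0.png

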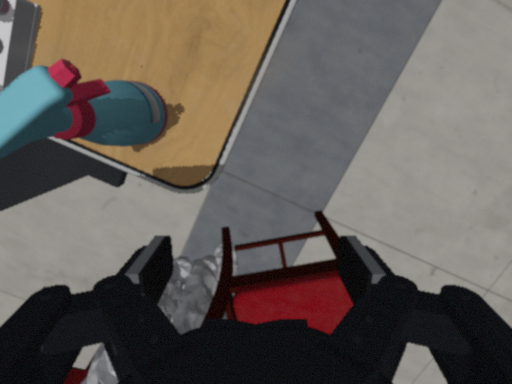

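```bash
python3 - <<'E'
from h import *
i=cv2.imread('pics/top0.png')
cv2.imwrite('pics/topz.png',cv2.resize(i[140:265,135:365],None,fx=3.4,fy=3.4,interpolation=cv2.INTER_CUBIC))
pts=dict(cA=(272,156),cB=(343,212),pair=(158,225),trayL=(217,217),trayR=(297,204),mark=(214,252),swab=(335,178),rackTL=(256,262),rackTR=(347,257),spray=(395,278))
for k,v in pts.items(): print(k,ray('top',[v],5)[0].round())
E
```

```text
cA [631. -51.   5.]
cB [ 454. -265.    5.]
pair [416. 297.   5.]
trayL [440. 119.   5.]
trayR [ 479. -126.    5.]
mark [335. 126.   5.]
swab [ 560. -245.    5.]
rackTL [305.   0.   5.]
rackTR [ 319. -270.    5.]
spray [ 258. -408.    5.]
```

View pics/topz.png

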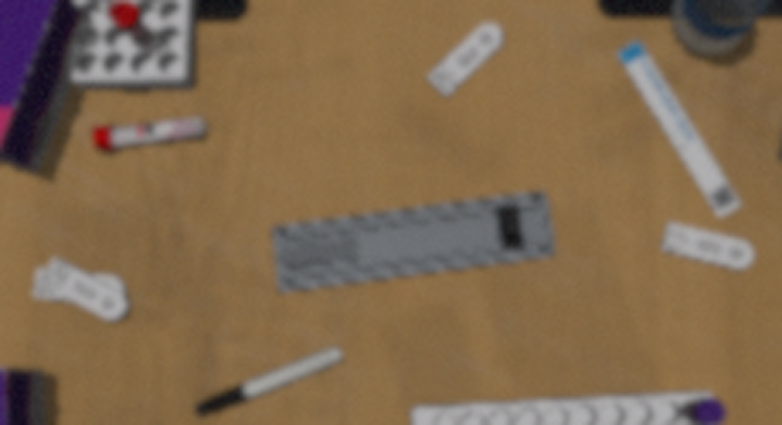

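```bash
cat >> h.py <<'E'
def go(p,yaw_x=None):
    """tool-frame shift (m) and turn (deg) to reach TCP p, with tool x at world angle yaw_x"""
    o=ctrl.get_obs();R=np.array(o['tool_rot']);d=R.T@(np.array(p)-o['position'])
    cur=np.degrees(np.arctan2(R[1,0],R[0,0]))
    t=0 if yaw_x is None else -((yaw_x-cur+180)%360-180)
    print('shift m',(d/1000).round(4),'turn',round(t,1),'dist',round(np.linalg.norm(d)),'| cur yaw',round(cur,1),'pos',np.round(o['position'],1),'q6',round(o['joint_pos'][5]),'gap',round(o['finger_gap'],1),'t',round(o['time_s'],2),'F',np.round(o['force'],1))
def snap(n,f,s=1):
    o=ctrl.get_obs();i,d=ctrl.capture(n);cv2.imwrite('pics/'+f+'.png',i);np.save(f+'.npy',d)
    import pickle;pickle.dump(o,open(f+'.pkl','wb'));return o,i,d
def load(f):
    import pickle;return pickle.load(open(f+'.pkl','rb')),cv2.imread('pics/'+f+'.png'),np.load(f+'.npy')
E
python3 -c "
from h import *
go([442,-313,230],76)"
```

```text
shift m [ 0.269  -0.1546  0.0009] turn -51.1 dist 310 | cur yaw 24.9 pos [ 263.1 -566.5  230.7] q6 0 gap 85.1 t 0.15 F [-0.1 -0.2  0.4]
```

```bash
python3 -m crank '[[[0.269,-0.155,0],-51],[[0.269,-0.155,0],-51],[[0.269,-0.155,0],-51],[[0.269,-0.155,0],-51],[[0.269,-0.155,0],-51]]' 1; python3 -c "
from h import *
snap('wrist','w1')
go([442,-313,230],76)"
```

```text
time_s: 0.78
position: [442.6, -310.8, 230.9]
tool_rot: [[0.238, 0.971, -0.0], [0.971, -0.238, 0.001], [0.001, -0.001, -1.0]]
force: [0.3, 0.0, -0.7]
finger_gap: 85.1
shift m [-0.0081 -0.0021  0.0008] turn 0.7 dist 8 | cur yaw 76.7 pos [ 445.9 -305.6  230.8] q6 -22 gap 85.3 t 0.82 F [ 2.4  3.4 -0.2]
```

View pics/w1.png

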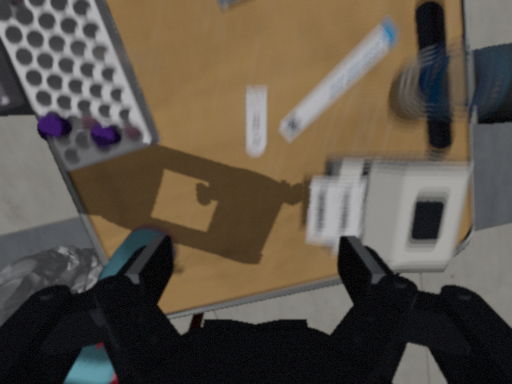

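```bash
cat >> h.py <<'E'
def cass(f,box,ztop=7,thr=150,cam='wrist',show=True):
    """white cassette in box (u0,v0,u1,v1): rect on plane z=ztop"""
    o,i,d=load(f);u0,v0,u1,v1=box
    hsv=cv2.cvtColor(i,cv2.COLOR_BGR2HSV)
    m=((hsv[...,1]<60)&(hsv[...,2]>thr)).astype(np.uint8)
    k=np.zeros_like(m);k[v0:v1,u0:u1]=m[v0:v1,u0:u1]
    k=cv2.morphologyEx(k,cv2.MORPH_CLOSE,np.ones((5,5),np.uint8))
    cs,_=cv2.findContours(k,cv2.RETR_EXTERNAL,cv2.CHAIN_APPROX_NONE);c=max(cs,key=cv2.contourArea)
    P=ray(cam,c.reshape(-1,2),ztop,o)[:,:2]
    r=cv2.minAreaRect(P.astype(np.float32));b=cv2.boxPoints(r)
    e=b[1]-b[0],b[2]-b[1];L=max(e,key=np.linalg.norm);a=np.degrees(np.arctan2(L[1],L[0]))
    if a>0:a-=180   # feet all point to -y
    print(f,'centre',np.round(r[0],1),'size',np.round(r[1],1),'foot dir deg',round(a,1))
    j=i.copy();cv2.drawContours(j,[c],-1,(0,0,255),1)
    cv2.imwrite('pics/'+f+'_c.png',cv2.resize(j[v0:v1,u0:u1],None,fx=5,fy=5,interpolation=cv2.INTER_NEAREST))
    return np.array(r[0]),a
E
python3 -m crank '[[[-0.005,-0.002,0],0],[[-0.005,-0.002,0],0]]' -0.1
python3 -c "
from h import *
snap('wrist','w2')
cass('w2',(220,70,285,180))
go([442,-313,230],76)"
```

```text
time_s: 1.08
position: [442.4, -310.5, 230.7]
tool_rot: [[0.231, 0.973, 0.001], [0.973, -0.231, 0.004], [0.004, 0.0, -1.0]]
force: [0.9, 0.3, 0.9]
finger_gap: 51.3
w2 centre [ 453.5 -264.3] size [79.4 26.9] foot dir deg -103.9
shift m [-0.0021  0.0003  0.0007] turn 0.6 dist 2 | cur yaw 76.6 pos [ 442.2 -310.9  230.7] q6 -22 gap 43.9 t 1.12 F [-0.5  0.2  0.2]
```

View pics/w2.png

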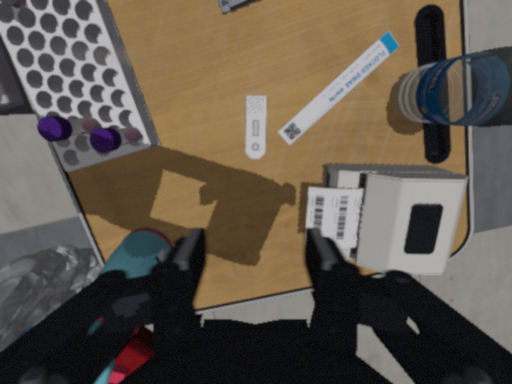

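View pics/w2_c.png

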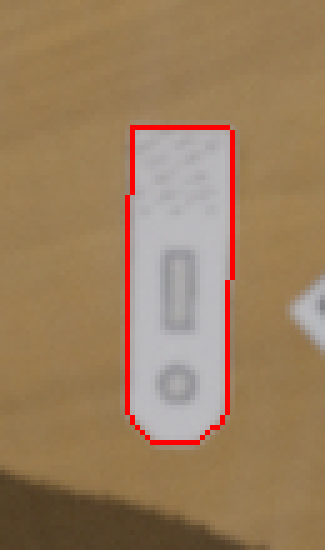

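```bash
python3 -c "
from h import *
o=load('w2')[0]
c=np.array([453.5,-264.3])
R=np.array(o['tool_rot'])[:2,:2]
for n,p,z in [('printerTL',(368,172),85),('printer back',(330,168),60),('rackcorner',(155,140),50),('purp1',(105,133),108),('purp3',(128,133),80),('swab',(281,135),4)]:
  P=ray('wrist',[p],z,o)[0][:2]; print(n,P.round(),'rel tool xy',(R.T@(P-c)).round())
go([453.5,-264.3,60],76.1)
go([453.5,-264.3,1.5],76.1)"
```

```text
printerTL [ 560. -332.] rel tool xy [-41. 119.]
printer back [ 527. -325.] rel tool xy [-42.  85.]
rackcorner [ 338. -249.] rel tool xy [ -11. -116.]
purp1 [ 316. -230.] rel tool xy [   1. -142.]
purp3 [ 325. -235.] rel tool xy [  -1. -132.]
swab [ 484. -282.] rel tool xy [-10.  33.]
shift m [0.0472 0.0002 0.1709] turn 0.5 dist 177 | cur yaw 76.6 pos [ 442.2 -310.9  230.7] q6 -22 gap 43.9 t 1.12 F [-0.5  0.2  0.2]
shift m [4.700e-02 2.000e-04 2.294e-01] turn 0.5 dist 234 | cur yaw 76.6 pos [ 442.2 -310.9  230.7] q6 -22 gap 43.9 t 1.12 F [-0.5  0.2  0.2]
```

```bash
python3 -m crank '[[[0.047,0,0.06],0.5],[[0.047,0,0.12],0.5],[[0.047,0,0.17],0.5],[[0.047,0,0.2],0.5],[[0.047,0,0.2],0.5]]' -0.25
python3 -c "
from h import *
go([453.5,-264.3,1.5],76.1)"
```

```text
time_s: 1.75
position: [451.1, -264.5, 28.9]
tool_rot: [[0.243, 0.97, -0.003], [0.97, -0.243, 0.006], [0.005, -0.005, -1.0]]
force: [0.0, 0.0, 0.5]
finger_gap: 32.2
shift m [0.0007 0.0024 0.0274] turn -0.2 dist 27 | cur yaw 75.9 pos [ 451.1 -264.5   28.9] q6 -17 gap 32.2 t 1.75 F [0.  0.  0.5]
```

```bash
python3 -m crank '[[[0.001,0.002,0.015],0],[[0.001,0.002,0.027],0],[[0.001,0.002,0.027],0]]' -0.25
python3 -c "
from h import *
go([453.5,-264.3,1.5],76.1)"
```

```text
time_s: 2.12
position: [452.9, -263.8, 1.5]
tool_rot: [[0.243, 0.97, -0.004], [0.97, -0.243, 0.007], [0.006, -0.005, -1.0]]
force: [-0.3, 0.2, -0.1]
finger_gap: 31.9
shift m [-0.0003  0.0007 -0.    ] turn -0.2 dist 1 | cur yaw 75.9 pos [ 452.9 -263.8    1.5] q6 -17 gap 31.9 t 2.12 F [-0.3  0.2 -0.1]
```

Close and lift, then look.

```bash
python3 -m crank '[[[0,0,0],0],[[0,0,0],0],[[0,0,0],0],[[0,0,0],0]]' -1
python3 -m crank '[[[0,0,-0.06],0],[[0,0,-0.12],0],[[0,0,-0.12],0]]'
python3 -c "
from h import *
snap('wrist','w3')
go([459,-3,150],99)"
```

```text
time_s: 2.62
position: [453.2, -263.9, 2.1]
tool_rot: [[0.243, 0.97, -0.003], [0.97, -0.243, 0.006], [0.005, -0.005, -1.0]]
force: [-1.2, 0.6, 5.6]
finger_gap: 23.5
time_s: 3.0
position: [456.5, -266.4, 126.8]
tool_rot: [[0.243, 0.97, 0.005], [0.97, -0.243, 0.002], [0.003, 0.004, -1.0]]
force: [-0.1, 0.6, -1.0]
finger_gap: 23.4
shift m [ 0.2557 -0.0599 -0.0245] turn -23.1 dist 264 | cur yaw 75.9 pos [ 455.  -265.5  124.5] q6 -17 gap 23.7 t 3.05 F [ 0.2 -0.1 -1.1]
```

View pics/w3.png

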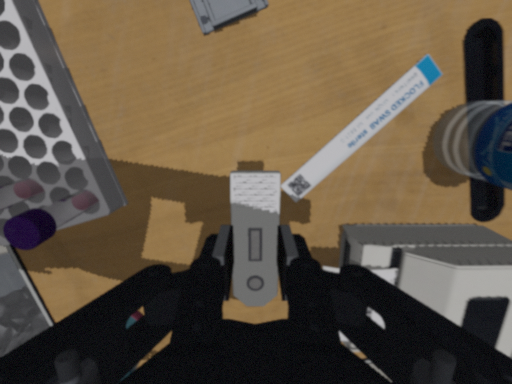

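```bash

python3 -c "
from h import *
go([470,-90,220],99)"
```

```text
shift m [ 0.1743 -0.0281 -0.0949] turn -23.1 dist 200 | cur yaw 75.9 pos [ 455.  -265.5  124.5] q6 -17 gap 23.7 t 3.05 F [ 0.2 -0.1 -1.1]
```

```bash

python3 -m crank '[[[0.174,-0.028,-0.095],-23],[[0.174,-0.028,-0.095],-23],[[0.174,-0.028,-0.095],-23],[[0.174,-0.028,-0.095],-23],[[0.174,-0.028,-0.095],-23]]'
python3 -m crank '[[[0,0,0],0]]'
python3 -c "
from h import *
snap('wrist','w4')
go([470,-90,220],99)"
```

```text
time_s: 3.68
position: [469.7, -89.8, 219.4]
tool_rot: [[-0.157, 0.988, 0.0], [0.988, 0.157, 0.004], [0.003, 0.001, -1.0]]
force: [-0.7, 0.2, -0.7]
finger_gap: 23.7
time_s: 3.8
position: [469.0, -90.7, 218.0]
tool_rot: [[-0.156, 0.988, -0.002], [0.988, 0.156, 0.004], [0.004, -0.001, -1.0]]
force: [-0.1, 0.1, -0.2]
finger_gap: 23.7
shift m [ 0.0006  0.0012 -0.0021] turn -0.0 dist 2 | cur yaw 99.0 pos [468.9 -90.7 217.9] q6 -20 gap 23.2 t 3.85 F [0.  0.  0.4]
```

View pics/w4.png

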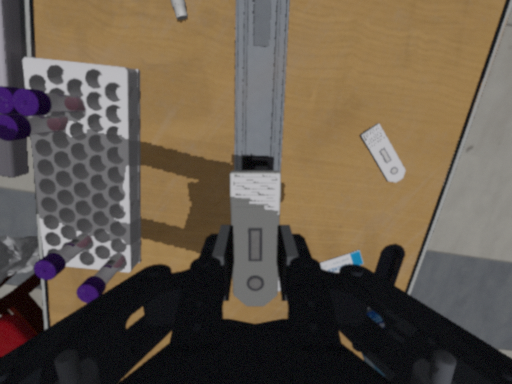

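```bash

python3 -m crank '[[[0.05,0,0],0],[[0.08,0,0],0],[[0.08,0,0],0]]'
python3 -m crank '[[[0,0,0],0]]'
python3 -c "
from h import *
snap('wrist','w5')
i=cv2.imread('pics/w5.png');cv2.imwrite('pics/w5z.png',cv2.resize(i[0:190,190:340],None,fx=3.1,fy=3.1,interpolation=cv2.INTER_CUBIC))
go([470,-90,220],99)"
```

```text
time_s: 4.22
position: [455.7, -11.4, 217.4]
tool_rot: [[-0.156, 0.988, -0.004], [0.988, 0.156, 0.004], [0.004, -0.003, -1.0]]
force: [1.0, -0.3, 0.3]
finger_gap: 23.4
time_s: 4.35
position: [455.7, -12.4, 216.9]
tool_rot: [[-0.156, 0.988, -0.004], [0.988, 0.156, 0.004], [0.004, -0.004, -1.0]]
force: [0.6, -0.3, 0.4]
finger_gap: 23.5
shift m [-0.0788  0.0021 -0.0036] turn -0.1 dist 79 | cur yaw 98.9 pos [455.6 -12.5 216.8] q6 -11 gap 23.5 t 4.4 F [-0.3 -0.8 -0.6]
```

View pics/w5z.png

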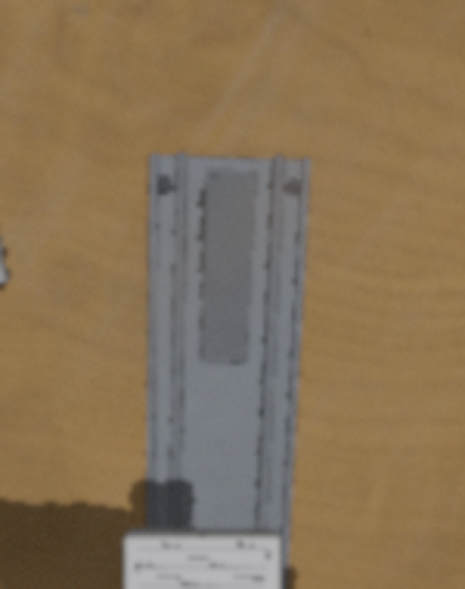

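```bash

python3 -c "
from h import *
o=load('w5')[0]
a=ray('wrist',[(238.4,50.6),(289.4,50.6),(238.4,160),(283.5,160),(254.2,117.7),(270,117.7)],4,o)[:,:2]
print(a.round(1),np.linalg.norm(a[1]-a[0]),np.linalg.norm(a[3]-a[2]))
m=(a[0]+a[1])/2;n=(a[2]+a[3])/2;r=(a[4]+a[5])/2
d=n-m;print('dir',np.degrees(np.arctan2(d[1],d[0])),'rest',r,'dist end-rest',np.linalg.norm(r-m))
l=a[2]-a[0];q=a[3]-a[1];print([np.degrees(np.arctan2(x[1],x[0])) for x in (l,q)])
u=d/np.linalg.norm(d);print('rest from end',m+80*u)
# depth check
D=np.load('w5.npy');print(D[120:126,262],D[60:64,262])
# depth of cassette held head edge: v where head begins
cass('w5',(200,160,330,235),ztop=217)
"
```

```text
[[ 4.142e+02  1.188e+02]
 [ 4.727e+02  1.281e+02]
 [ 4.323e+02 -8.700e+00]
 [ 4.896e+02  4.000e-01]
 [ 4.442e+02  4.670e+01]
 [ 4.634e+02  4.970e+01]] 59.30860185772538 57.987443093053955
dir -82.19051048933514 rest [453.79074635  48.19489778] dist end-rest 75.93058127373
[np.float64(-81.89630996061169), np.float64(-82.4848113577267)]
rest from end [454.32921095  44.16123321]
[  0.      346.3279  345.0056  347.86017 346.82718 348.1362 ] [305.28043 305.39575 304.0142  306.79614]
w5 centre [450.9  16.7] size [25.8 18.3] foot dir deg -170.9
```

View pics/w5.png

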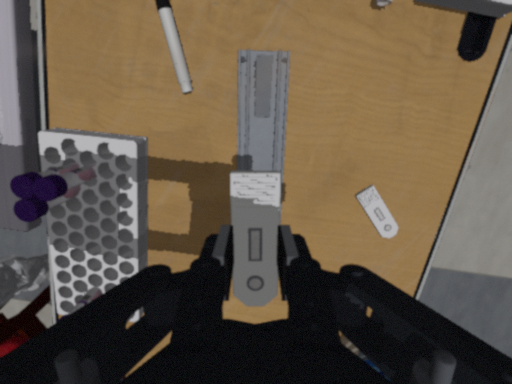

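```bash

python3 -c "
from h import *
i=cv2.imread('pics/w4.png');cv2.imwrite('pics/w4z.png',cv2.resize(i[0:190,190:340],None,fx=3.1,fy=3.1,interpolation=cv2.INTER_CUBIC))
for f in('w4','w5'):
  o=load(f)[0];R=np.array(o['tool_rot']);p=np.array(o['position'])
  # held cassette corners head
  h=ray('wrist',[(230.5,172),(281,172)],p[2]+5,o)
  print(((h-p)@R).round(1))
"
```

```text
[[ 40.3 -12.7  -4.8]
 [ 40.3  12.8  -4.9]]
[[ 40.3 -12.7  -4.8]
 [ 40.3  12.8  -4.9]]
```

View pics/w4z.png

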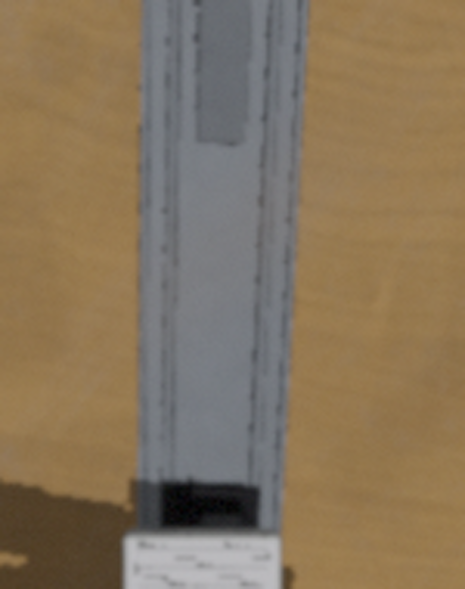

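```bash

python3 -c "
from h import *
o=load('w4')[0]
U=lambda p:(190+p[0]/3.1,p[1]/3.1)
a=ray('wrist',[U(p) for p in [(141,2),(308,2),(138,470),(284,470),(196,143),(246,143)]],4,o)[:,:2]
print(a.round(1),np.linalg.norm(a[1]-a[0]),np.linalg.norm(a[3]-a[2]))
m=(a[0]+a[1])/2;n=(a[2]+a[3])/2;r=(a[4]+a[5])/2;d=n-m
print('dir',np.degrees(np.arctan2(d[1],d[0])),'rest',r)
print([np.degrees(np.arctan2(x[1],x[0])) for x in (a[2]-a[0],a[3]-a[1])])
u=d/np.linalg.norm(d);v=np.array([-u[1],u[0]]);print('rest lateral off centre line',(r-m)@v, 'mid at rest',m+u*((r-m)@u))
s=ray('wrist',[U((162,483)),U((258,483))],16,o)[:,:2];print('stop face',s,(s.mean(0)-r)@u,(s.mean(0)-m)@v)
"
```

```text
[[417.3  91.1]
 [476.9 100.5]
 [439.7 -77.2]
 [499.2 -67.7]
 [444.2  48.1]
 [462.7  51. ]] 60.307488229823285 60.25155026296351
dir -82.45032192677334 rest [453.47396538  49.55288133]
[np.float64(-82.44078746270358), np.float64(-82.45985756992826)]
rest lateral off centre line 0.21206351331834522 mid at rest [453.26374018  49.52501921]
stop face [[450.49876036 -78.96262421]
 [488.4622753  -72.91978453]] 126.50925043367847 -0.40827701469491806
```

```bash

python3 -c "
from h import *
U=lambda p:(134.6+p[0]/3.4,139.6+p[1]/3.4)
a=ray('top',[U(p) for p in [(275,228),(280,291),(546,194),(552,256)]],4)[:,:2];print(a.round(1))
l=(a[0]+a[1])/2;r=(a[2]+a[3])/2;d=r-l;print(np.linalg.norm(d),np.degrees(np.arctan2(d[1],d[0])),(l+r)/2,'rest',(l+r)/2-d*45/250)
i=cv2.imread('pics/top0.png');m=(cv2.cvtColor(i,cv2.COLOR_BGR2HSV)[...,1]<60).astype(np.uint8);k=m*0;k[190:232,205:305]=m[190:232,205:305]
c=max(cv2.findContours(k,0,1)[0],key=cv2.contourArea).reshape(-1,2)
P=ray('top',c,4)[:,:2];R=cv2.minAreaRect(P.astype(np.float32));print(R)
i=cv2.imread('pics/w4.png');m=(cv2.cvtColor(i,cv2.COLOR_BGR2HSV)[...,1]<60).astype(np.uint8);
for f in('w4','w5'):
  o,i,_=load(f);h=cv2.cvtColor(i,cv2.COLOR_BGR2HSV)[...,1]<70
  v0,v1=(3,150) if f=='w4' else (56,120)
  L=[];Q=[]
  for v in range(v0,v1):
    z=np.where(h[v,225:300])[0]; L.append((225+z[0]-.5,v));Q.append((225+z[-1]+.5,v))
  for E in(L,Q):
    P=ray('wrist',E,4,o)[:,:2];vx,vy,x,y=cv2.fitLine(P.astype(np.float32),cv2.DIST_HUBER,0,.01,.01).ravel()
    if vy>0:vx,vy=-vx,-vy
    print(f,np.degrees(np.arctan2(vy,vx)),'x at y=0:',x-vx/vy*y, 'at y=48',x+vx/vy*(48-y))
"
```

```text
[[ 471.7  124.1]
 [ 415.   118.7]
 [ 501.7 -120.6]
 [ 445.4 -124.7]]
245.90682383504725 -82.9359796316264 [458.43936391  -0.63520517] rest [452.99594714  43.29203686]
((459.24456787109375, -0.5228424072265625), (59.84270095825195, 251.3324737548828), 7.346057415008545)
w4 -82.072105 x at y=0: 428.93524 at y=48 422.25085
w4 -82.542534 x at y=0: 490.21948 at y=48 483.9364
w5 -81.93557 x at y=0: 429.946 at y=48 423.14502
w5 -82.486946 x at y=0: 490.44922 at y=48 484.11877
```

```bash

python3 -c "
from h import *
go([449,80.2,60],97.6)"
```

```text
shift m [0.0919 0.0085 0.1572] turn 1.3 dist 182 | cur yaw 98.9 pos [455.6 -12.5 216.8] q6 -11 gap 23.5 t 4.4 F [-0.3 -0.8 -0.6]
```

```bash

python3 -m crank '[[[0.05,0.005,0.04],1.3],[[0.092,0.008,0.08],1.3],[[0.092,0.008,0.13],1.3],[[0.092,0.008,0.155],1.3],[[0.092,0.008,0.155],1.3]]'
python3 -c "
from h import *
go([449,80.2,34],97.6)"
```

```text
time_s: 5.03
position: [447.3, 79.2, 60.5]
tool_rot: [[-0.132, 0.991, -0.009], [0.991, 0.132, 0.003], [0.004, -0.008, -1.0]]
force: [-0.7, -0.2, 0.5]
finger_gap: 23.5
shift m [0.0006 0.002  0.0265] turn -0.0 dist 27 | cur yaw 97.6 pos [447.3  79.2  60.5] q6 2 gap 23.5 t 5.03 F [-0.7 -0.2  0.5]
```

```bash

python3 -m crank '[[[0.001,0.002,0.015],0],[[0.001,0.002,0.026],0],[[0.001,0.002,0.026],0]]'
python3 -c "
from h import *
go([449,80.2,31],97.6)"
```

```text
time_s: 5.4
position: [448.6, 80.3, 34.1]
tool_rot: [[-0.132, 0.991, -0.01], [0.991, 0.132, 0.003], [0.004, -0.009, -1.0]]
force: [-0.3, -1.2, 0.4]
finger_gap: 23.8
shift m [-0.0002  0.0004  0.0031] turn -0.0 dist 3 | cur yaw 97.6 pos [448.6  80.3  34.1] q6 2 gap 23.8 t 5.4 F [-0.3 -1.2  0.4]
```

```bash

python3 -m crank '[[[0,0,0.002],0],[[0,0,0.004],0],[[0,0,0.004],0]]'
python3 -c "
from h import *
snap('wrist','w6')"
```

```text
time_s: 5.78
position: [448.9, 80.3, 30.4]
tool_rot: [[-0.132, 0.991, -0.009], [0.991, 0.132, 0.003], [0.004, -0.009, -1.0]]
force: [-0.8, -2.4, 5.1]
finger_gap: 23.5
```

View pics/w6.png

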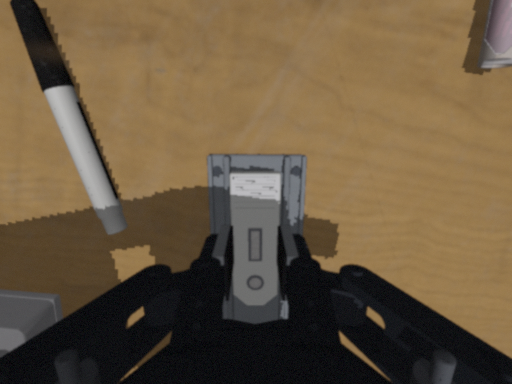

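```bash

python3 -m crank '[[[0,0,0.001],0],[[0,0,0.002],0],[[0,0,0.003],0]]'
python3 -c "
from h import *
snap('wrist','w7')"
```

```text
time_s: 6.2
position: [449.1, 80.2, 28.3]
tool_rot: [[-0.132, 0.991, -0.008], [0.991, 0.132, 0.002], [0.004, -0.008, -1.0]]
force: [-4.4, -4.2, 16.7]
finger_gap: 23.1
```

```bash

python3 -m crank '[[[0,0,-0.002],0],[[0,0,-0.002],0],[[0,0,-0.002],0],[[0,0,-0.002],0]]' -0.31
python3 -c "
from h import *
snap('wrist','w8')"
```

```text
time_s: 6.75
position: [449.0, 80.2, 30.2]
tool_rot: [[-0.132, 0.991, -0.009], [0.991, 0.132, 0.002], [0.004, -0.008, -1.0]]
force: [0.7, 0.2, 0.6]
finger_gap: 29.6
```

View pics/w8.png

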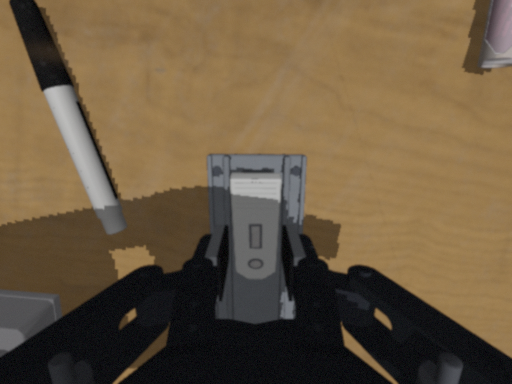

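```bash

python3 -m crank '[[[0,0,-0.04],0],[[-0.01,0,-0.1],0],[[-0.06,0,-0.15],0],[[-0.1,0,-0.15],0],[[-0.1,0,-0.15],0]]' -0.2
python3 -m crank '[[[0,0,0],0]]'
python3 -c "
from h import *
snap('wrist','w9')
go([449,80.2,31],97.6)"
```

```text
time_s: 7.42
position: [464.4, -21.5, 180.9]
tool_rot: [[-0.129, 0.992, -0.006], [0.992, 0.129, 0.002], [0.003, -0.006, -1.0]]
force: [-0.9, 0.9, -0.2]
finger_gap: 34.1
time_s: 7.55
position: [463.9, -21.3, 180.5]
tool_rot: [[-0.128, 0.992, -0.007], [0.992, 0.128, 0.002], [0.003, -0.007, -1.0]]
force: [-0.2, -0.2, 0.0]
finger_gap: 34.6
shift m [ 0.1021 -0.0008  0.1498] turn -0.2 dist 181 | cur yaw 97.4 pos [464.  -21.2 180.5] q6 -10 gap 34.1 t 7.6 F [-0.4  0.1  0.2]
```

View pics/w9.png

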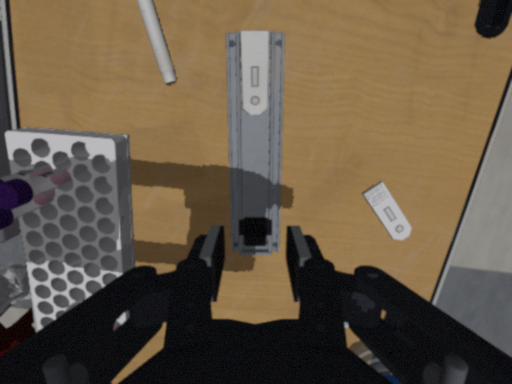

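```bash
cat >> h.py <<'E'
u=np.array([np.cos(np.radians(-82.4)),np.sin(np.radians(-82.4))]);vv=np.array([-u[1],u[0]]);rest=np.array([453.6,45.5])
def tr(P): # relative to rest along tray x, and lateral
    q=np.atleast_2d(P)[:,:2]-rest; return np.c_[q@u,q@vv].round(1)
E
python3 - <<'E'
from h import *
o,i,d=load('w9')
cv2.imwrite('pics/w9z.png',cv2.resize(i[20:260,200:310],None,fx=2.5,fy=2.5,interpolation=cv2.INTER_CUBIC))
print(tr(ray('wrist',[(256,114)],10,o)),'head',tr(ray('wrist',[(241,31),(270,31)],37,o)))
print('tray foot end corners',tr(ray('wrist',[(233,253),(278,251)],4,o)))
cass('w9',(355,175,420,250))
cass('w9',(235,25,275,118),ztop=22)
E
```

```text
[[2.5 1.1]] head [[-72.2 -12.4]
 [-72.1  14.3]]
tray foot end corners [[173.7 -28.6]
 [170.9  28.7]]
w9 centre [630.6 -50.9] size [26.1 80.5] foot dir deg -46.1
w9 centre [448.   82.2] size [26.2 78.9] foot dir deg -83.3
```

View pics/w9z.png

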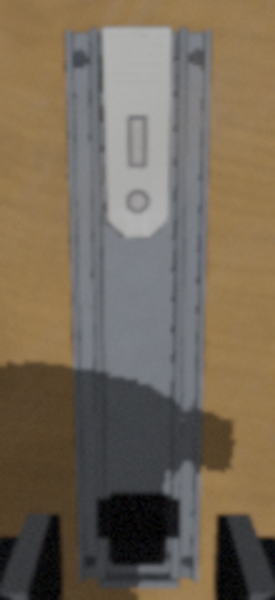

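```bash

python3 -c "
from h import *
go([630.6,-50.9,40],133.9)"
```

```text
shift m [-0.0513  0.1623  0.1392] turn -36.5 dist 220 | cur yaw 97.4 pos [464.  -21.2 180.5] q6 -10 gap 34.1 t 7.6 F [-0.4  0.1  0.2]
```

```bash

python3 -m crank '[[[-0.051,0.162,0.139],-36.5],[[-0.051,0.162,0.139],-36.5],[[-0.051,0.162,0.139],-36.5],[[-0.051,0.162,0.139],-36.5],[[-0.051,0.162,0.139],-36.5]]' -0.1
python3 -c "
from h import *
go([630.6,-50.9,2],133.9)"
```

```text
time_s: 8.22
position: [629.8, -49.4, 37.5]
tool_rot: [[-0.694, 0.72, -0.011], [0.72, 0.694, 0.002], [0.009, -0.006, -1.0]]
force: [-0.7, 0.4, 0.2]
finger_gap: 38.5
shift m [-0.0019 -0.0003  0.0355] turn 0.1 dist 36 | cur yaw 134.0 pos [629.8 -49.4  37.5] q6 -49 gap 38.5 t 8.22 F [-0.7  0.4  0.2]
```

```bash

python3 -m crank '[[[-0.002,0,0.02],0],[[-0.002,0,0.0355],0],[[-0.002,0,0.0355],0]]'
python3 -c "
from h import *
go([630.6,-50.9,2],133.9)"
python3 -m crank '[[[0,0,0],0],[[0,0,0],0],[[0,0,0],0],[[0,0,0],0]]' -1
```

```text
time_s: 8.6
position: [629.0, -50.4, 0.6]
tool_rot: [[-0.694, 0.72, -0.014], [0.72, 0.694, 0.003], [0.011, -0.008, -1.0]]
force: [-0.4, 0.3, 0.2]
finger_gap: 38.7
shift m [-0.0014  0.0008 -0.0014] turn 0.1 dist 2 | cur yaw 134.0 pos [ 6.29e+02 -5.04e+01  6.00e-01] q6 -49 gap 38.7 t 8.6 F [-0.4  0.3  0.2]
time_s: 9.1
position: [629.5, -50.4, 1.6]
tool_rot: [[-0.694, 0.72, -0.013], [0.72, 0.694, 0.003], [0.011, -0.007, -1.0]]
force: [-0.8, 0.1, 7.3]
finger_gap: 23.7
```

```bash

python3 -m crank '[[[0,0,-0.06],0],[[0,0,-0.1],0],[[0,0,-0.1],0]]'
python3 -c "
from h import *
o,i,d=snap('wrist','w10')
cv2.imwrite('pics/w10z.png',cv2.resize(i[150:330,190:330],None,fx=3,fy=3,interpolation=cv2.INTER_CUBIC))
p=rest-15.6*u
print(p)
go([p[0],p[1],75],97.6)"
```

```text
time_s: 9.48
position: [633.2, -51.0, 105.3]
tool_rot: [[-0.694, 0.72, -0.006], [0.72, 0.694, 0.002], [0.006, -0.003, -1.0]]
force: [-0.3, 0.6, -0.4]
finger_gap: 23.3
[451.53680031  60.96296243]
shift m [ 0.2053 -0.052   0.0301] turn 36.4 dist 214 | cur yaw 134.0 pos [631.7 -50.8 103.2] q6 -49 gap 23.6 t 9.53 F [-0.3  0.1 -0.6]
```

View pics/w10z.png

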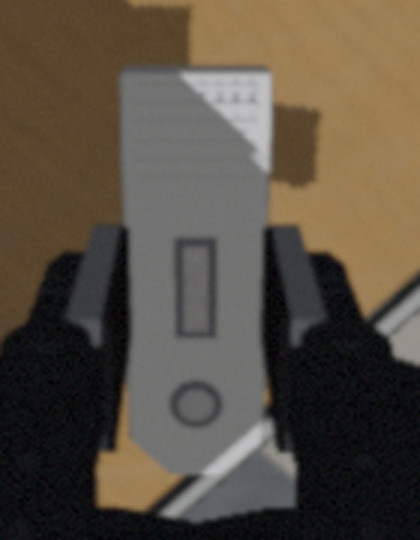

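```bash

python3 -m crank '[[[0.205,-0.052,0.03],36.4],[[0.205,-0.052,0.03],36.4],[[0.205,-0.052,0.03],36.4],[[0.205,-0.052,0.03],36.4],[[0.205,-0.052,0.03],36.4]]'
python3 -c "
from h import *
go([451.7,59.9,36],97.6)"
```

```text
time_s: 10.15
position: [448.9, 61.2, 73.8]
tool_rot: [[-0.133, 0.991, -0.013], [0.991, 0.133, 0.002], [0.004, -0.013, -1.0]]
force: [-0.7, -0.2, -0.6]
finger_gap: 23.7
shift m [-0.0018  0.0031  0.0378] turn 0.1 dist 38 | cur yaw 97.7 pos [448.9  61.2  73.8] q6 0 gap 23.7 t 10.15 F [-0.7 -0.2 -0.6]
```

```bash

python3 -m crank '[[[-0.002,0.003,0.02],0],[[-0.002,0.003,0.037],0],[[-0.002,0.003,0.038],0],[[-0.002,0.003,0.039],0]]'
python3 -c "
from h import *
go([451.7,59.9,36],97.6)"
```

```text
time_s: 10.65
position: [452.3, 59.4, 34.8]
tool_rot: [[-0.133, 0.991, -0.013], [0.991, 0.134, 0.002], [0.004, -0.013, -1.0]]
force: [0.6, 0.2, 0.2]
finger_gap: 23.7
shift m [ 0.0006 -0.0005 -0.0012] turn 0.1 dist 1 | cur yaw 97.7 pos [452.3  59.4  34.8] q6 -1 gap 23.7 t 10.65 F [0.6 0.2 0.2]
```

```bash

python3 -m crank '[[[0,0,0.001],0],[[0,0,0.0015],0],[[0,0,0.002],0]]'
```

```text
time_s: 11.02
position: [452.5, 59.4, 33.1]
tool_rot: [[-0.134, 0.991, -0.012], [0.991, 0.134, 0.002], [0.004, -0.012, -1.0]]
force: [-0.6, 0.2, -0.0]
finger_gap: 23.7
```

```bash

python3 -m crank '[[[0,0,0.001],0],[[0,0,0.0015],0],[[0,0,0.002],0]]'
```

```text
time_s: 11.4
position: [452.6, 59.4, 31.2]
tool_rot: [[-0.134, 0.991, -0.012], [0.991, 0.134, 0.002], [0.004, -0.012, -1.0]]
force: [-0.2, -0.8, 6.6]
finger_gap: 23.4
```

Contact. Loosen.

```bash

python3 -m crank '[[[0,0,-0.001],0],[[0,0,-0.001],0],[[0,0,-0.001],0],[[0,0,-0.001],0]]' -0.31
python3 -m crank '[[[0,0,-0.04],0],[[-0.02,0,-0.1],0],[[-0.06,0,-0.15],0],[[-0.08,0,-0.15],0],[[-0.08,0,-0.15],0]]' -0.2
python3 -m crank '[[[0,0,0],0]]'
python3 -c "
from h import *
o,i,d=snap('wrist','w11')
cv2.imwrite('pics/w11z.png',cv2.resize(i[20:260,200:310],None,fx=2.5,fy=2.5,interpolation=cv2.INTER_CUBIC))
"
```

```text
time_s: 11.9
position: [452.6, 59.4, 32.2]
tool_rot: [[-0.134, 0.991, -0.012], [0.991, 0.134, 0.002], [0.004, -0.012, -1.0]]
force: [-0.0, 0.4, 0.2]
finger_gap: 29.2
time_s: 12.52
position: [465.4, -21.2, 182.5]
tool_rot: [[-0.132, 0.991, -0.011], [0.991, 0.132, 0.002], [0.003, -0.01, -1.0]]
force: [-0.6, 0.6, 0.3]
finger_gap: 34.2
time_s: 12.65
position: [464.8, -20.7, 181.9]
tool_rot: [[-0.131, 0.991, -0.012], [0.991, 0.131, 0.002], [0.004, -0.012, -1.0]]
force: [0.4, -0.3, -0.8]
finger_gap: 34.1
```

View pics/w11z.png

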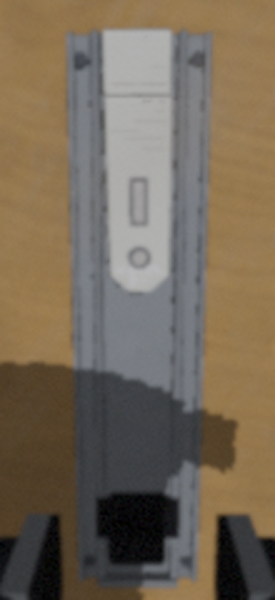

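```bash

python3 -c "
from h import *
o=load('w11')[0]
print('foot2 top',tr(ray('wrist',[(255.5,136.4)],10.5,o)),'head2',tr(ray('wrist',[(255,58)],37,o)),'head1',tr(ray('wrist',[(255,32)],38,o)))
go([416+0.14*-60,297-60,200],99)
"
```

```text
foot2 top [[26.   0.5]] head2 [[-50.    0.3]] head1 [[-72.    0.3]]
shift m [ 0.263  -0.023  -0.0169] turn -1.4 dist 265 | cur yaw 97.6 pos [464.8 -20.7 181.9] q6 -10 gap 34.1 t 12.7 F [-0.3  0.6  0.6]
```

```bash

python3 -m crank '[[[0.262,-0.024,-0.017],0],[[0.262,-0.024,-0.017],0],[[0.262,-0.024,-0.017],0],[[0.262,-0.024,-0.017],0],[[0.262,-0.024,-0.017],0]]' -0.1
python3 -m crank '[[[0,0,0],0],[[0,0,0],0]]'
python3 -c "
from h import *
o,i,d=snap('wrist','w12')
"
```

```text
time_s: 13.32
position: [405.1, 239.4, 199.7]
tool_rot: [[-0.136, 0.991, -0.013], [0.991, 0.136, 0.002], [0.004, -0.013, -1.0]]
force: [-0.1, -0.0, 0.9]
finger_gap: 38.2
time_s: 13.58
position: [404.9, 238.5, 199.2]
tool_rot: [[-0.136, 0.991, -0.014], [0.991, 0.136, 0.001], [0.003, -0.014, -1.0]]
force: [-0.0, 0.1, -0.0]
finger_gap: 38.4
```

View pics/w12.png

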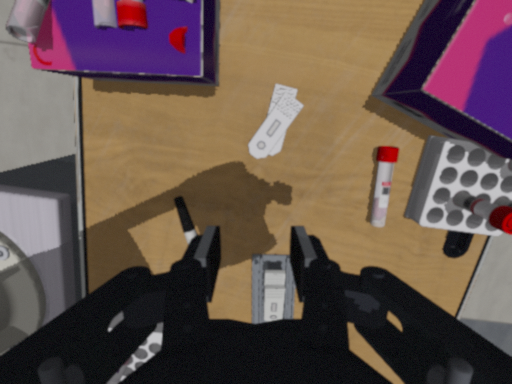

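```bash

python3 -c "
from h import *
i=cv2.imread('pics/w12.png')
cv2.imwrite('pics/w12z.png',cv2.resize(i[75:170,235:315],None,fx=6,fy=6,interpolation=cv2.INTER_CUBIC))
"
```

```text
(no output)
```

View pics/w12z.png

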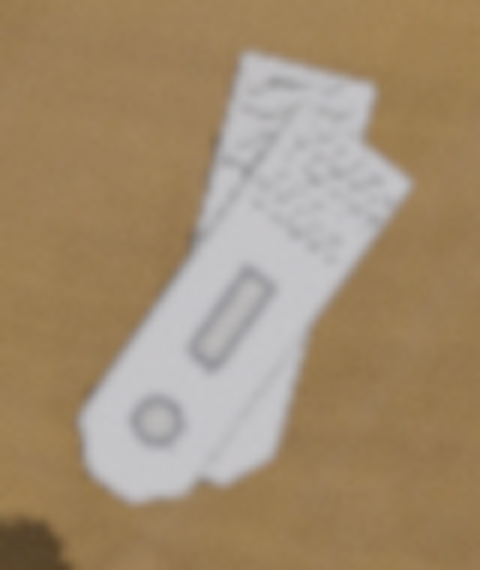

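```bash

python3 -c "
from h import *
o=load('w12')[0]
U=lambda p:(234.6+p[0]/6,74.6+p[1]/6)
a=ray('wrist',[U(p) for p in [(303,98),(412,186),(158,420),(232,318)]],14,o)[:,:2]
h=(a[0]+a[1])/2;d=a[2]-h;n=d/np.linalg.norm(d);print('head',h,'w',np.linalg.norm(a[1]-a[0]),'head-well',np.linalg.norm(d),'dir',np.degrees(np.arctan2(*d[::-1])),'c4',h+40*n)
w=a[1]-a[0];print('perp',np.degrees(np.arctan2(w[1],w[0]))-90)
b=ray('wrist',[U(p) for p in [(243,52),(375,85),(195,240),(225,487),(270,460),(308,330)]],7,o)[:,:2];print(b)
h=(b[0]+b[1])/2;e=b[2]-b[0];w=b[1]-b[0]
for e in (b[2]-b[0],b[4]-b[5]): print(np.degrees(np.arctan2(*e[::-1])))
print('w',np.linalg.norm(w),np.degrees(np.arctan2(w[1],w[0]))-90,'h1',h)
# right edge of cassette1 from TR through (308,330)..
L=[(250,40)]
go([*(a[0]+a[1])/2,60],62)
"
```

```text
head [434.24750624 325.26504865] w 26.05183716758874 head-well 63.430308728307736 dir -117.68954062929608 c4 [415.66028988 289.84590993]
perp -118.96840934569171
[[410.91082375 338.58799907]
 [436.4488054  336.20744765]
 [407.07240197 303.52313656]
 [420.18397037 256.84182196]
 [428.25205792 263.46882561]
 [431.50913871 289.69677715]]
-96.24708521282264
-97.07895368034528
w 25.64869454352193 -95.32550064493482 h1 [423.67981458 337.39772336]
shift m [0.0818 0.0425 0.1391] turn 35.8 dist 167 | cur yaw 97.8 pos [405.1 238.3 199.3] q6 22 gap 39.1 t 13.62 F [-0.4  0.1  0.2]
```

```bash

python3 -c "
from h import *
o=load('w12')[0]
for p,z in [((217,82),0),((217,82),100),((210,20),100),((380,95),0),((412,30),107)]: print(p,z,ray('wrist',[p],z,o)[0].round())
go([415.7,289.8,50],62)
"
```

```text
(217, 82) 0 [345. 332.   0.]
(217, 82) 100 [360. 325. 100.]
(210, 20) 100 [350. 369. 100.]
(380, 95) 0 [534. 343.   0.]
(412, 30) 107 [503. 382. 107.]
shift m [0.0491 0.0195 0.1493] turn 35.8 dist 158 | cur yaw 97.8 pos [405.1 238.3 199.3] q6 22 gap 39.1 t 13.62 F [-0.4  0.1  0.2]
```

```bash

python3 -m crank '[[[0.049,0.0195,0.05],36],[[0.049,0.0195,0.08],36],[[0.049,0.0195,0.12],36],[[0.049,0.0195,0.149],36],[[0.049,0.0195,0.149],36]]'
python3 -c "
from h import *
go([415.7,289.8,10],62)"
```

```text
time_s: 14.25
position: [414.8, 287.5, 48.5]
tool_rot: [[0.474, 0.88, -0.017], [0.881, -0.474, -0.001], [-0.009, -0.015, -1.0]]
force: [0.2, -0.2, -0.4]
finger_gap: 38.6
shift m [0.0028 0.0003 0.0385] turn -0.3 dist 39 | cur yaw 61.7 pos [414.8 287.5  48.5] q6 62 gap 38.6 t 14.25 F [ 0.2 -0.2 -0.4]
```

```bash

python3 -m crank '[[[0.003,0,0.02],0],[[0.003,0,0.038],0],[[0.003,0,0.0385],0]]'
python3 -c "
from h import *
go([415.7,289.8,10],62)
o,i,d=snap('wrist','w13')"
```

```text
time_s: 14.62
position: [415.9, 289.5, 10.4]
tool_rot: [[0.473, 0.881, -0.018], [0.881, -0.473, -0.001], [-0.01, -0.015, -1.0]]
force: [0.4, -0.6, -0.6]
finger_gap: 38.5
shift m [ 0.0002 -0.0003  0.0004] turn -0.3 dist 1 | cur yaw 61.7 pos [415.9 289.5  10.4] q6 62 gap 38.5 t 14.62 F [ 0.4 -0.6 -0.6]
```

View pics/w13.png

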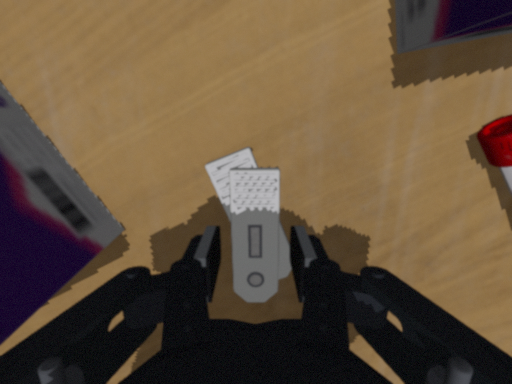

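```bash

python3 -m crank '[[[0,0,0],0],[[0,0,0],0],[[0,0,0],0],[[0,0,0],0]]' -1
python3 -m crank '[[[0,0,-0.02],0],[[0,0,-0.08],0],[[0,0,-0.11],0],[[0,0,-0.11],0]]'
python3 -c "
from h import *
o,i,d=snap('wrist','w14')
cv2.imwrite('pics/w14z.png',cv2.resize(i[100:330,190:330],None,fx=2.5,fy=2.5,interpolation=cv2.INTER_CUBIC))"
```

```text
time_s: 15.18
position: [417.0, 290.0, 12.2]
tool_rot: [[0.473, 0.881, -0.015], [0.881, -0.473, -0.0], [-0.007, -0.013, -1.0]]
force: [0.0, -2.8, 8.8]
finger_gap: 22.3
time_s: 15.68
position: [420.4, 291.2, 125.2]
tool_rot: [[0.473, 0.881, -0.01], [0.881, -0.473, 0.003], [-0.002, -0.011, -1.0]]
force: [0.4, 1.0, -0.0]
finger_gap: 22.0
```

View pics/w14z.png

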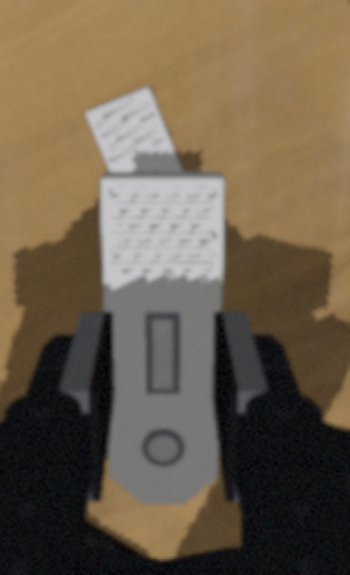

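```bash

python3 -c "
from h import *
o=load('w14')[0];R=np.array(o['tool_rot']);p=np.array(o['position'])
for z in(1.8,5): print(((ray('wrist',[(230.2,170.6),(279.5,170.6),(233,299),(276,299)],p[2]+z,o)-p)@R).round(1))
for z in(1.8,5):
  q=rest+(46.5-39)*u; print(q)
go([*q,90],97.6)
print(load('w14')[2][200:204,255], load('w10')[2][200:204,255])
"
```

```text
[[ 40.  -13.3  -1.7]
 [ 40.1  12.1  -2. ]
 [-38.3 -13.6  -1.6]
 [-38.1  12.1  -1.8]]
[[ 40.7 -13.   -4.9]
 [ 40.8  11.8  -5.2]
 [-35.8 -13.3  -4.8]
 [-35.6  11.8  -5. ]]
[454.59192293  38.06588345]
[454.59192293  38.06588345]
shift m [-0.2056  0.1508  0.0326] turn -35.8 dist 257 | cur yaw 61.8 pos [419.4 290.5 123.5] q6 62 gap 22.4 t 15.72 F [-0.   0.2 -0.1]
[146.78712 146.98714 149.0288  148.09898] [144.89423 143.42679 144.77994 143.75848]
```

```bash

python3 -m crank '[[[-0.205,0.151,0.033],-36],[[-0.205,0.151,0.033],-36],[[-0.205,0.151,0.033],-36],[[-0.205,0.151,0.033],-36],[[-0.205,0.151,0.033],-36]]'
python3 -c "
from h import *
go([454.5,39.1,40],97.6)"
```

```text
time_s: 16.35
position: [453.7, 35.8, 88.1]
tool_rot: [[-0.135, 0.991, -0.016], [0.991, 0.135, 0.001], [0.003, -0.015, -1.0]]
force: [-0.1, 1.3, 0.1]
finger_gap: 21.8
shift m [0.003  0.0019 0.048 ] turn 0.2 dist 48 | cur yaw 97.8 pos [453.7  35.8  88.1] q6 -4 gap 21.8 t 16.35 F [-0.1  1.3  0.1]
```

```bash

python3 -m crank '[[[0.003,0.002,0.02],0],[[0.003,0.002,0.04],0],[[0.003,0.002,0.048],0],[[0.003,0.002,0.05],0]]'
python3 -c "
from h import *
go([454.5,39.1,36],97.6)
o,i,d=snap('wrist','w15')"
```

```text
time_s: 16.85
position: [453.8, 39.2, 37.3]
tool_rot: [[-0.136, 0.991, -0.018], [0.991, 0.136, 0.001], [0.003, -0.017, -1.0]]
force: [0.2, -0.8, 0.2]
finger_gap: 22.1
shift m [-0.0002  0.0007  0.0012] turn 0.2 dist 1 | cur yaw 97.8 pos [453.8  39.2  37.3] q6 -3 gap 22.1 t 16.85 F [ 0.2 -0.8  0.2]
```

View pics/w15.png

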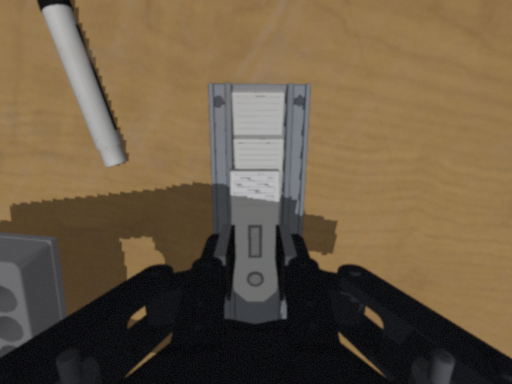

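```bash

python3 -m crank '[[[0,0.001,0.001],0],[[0,0.001,0.002],0],[[0,0.001,0.0025],0]]'
```

```text
time_s: 17.27
position: [455.5, 39.4, 35.4]
tool_rot: [[-0.136, 0.991, -0.016], [0.991, 0.136, 0.001], [0.003, -0.015, -1.0]]
force: [1.1, -0.6, 0.7]
finger_gap: 22.1
```

```bash

python3 -m crank '[[[0,0,0.001],0],[[0,0,0.0015],0],[[0,0,0.002],0]]'
```

```text
time_s: 17.65
position: [455.6, 39.4, 33.5]
tool_rot: [[-0.136, 0.991, -0.015], [0.991, 0.136, 0.001], [0.003, -0.015, -1.0]]
force: [0.2, -2.2, 3.7]
finger_gap: 22.2
```

Contact at 3.7 N; release.

```bash

python3 -m crank '[[[0,0,-0.001],0],[[0,0,-0.001],0],[[0,0,-0.001],0],[[0,0,-0.001],0]]' -0.31
python3 -m crank '[[[0,0,-0.04],0],[[-0.02,0,-0.1],0],[[-0.06,0,-0.15],0],[[-0.06,0,-0.15],0],[[-0.06,0,-0.15],0]]' -0.2
python3 -m crank '[[[0,0,0],0]]'
python3 -c "
from h import *
o,i,d=snap('wrist','w16')
cv2.imwrite('pics/w16z.png',cv2.resize(i[20:260,200:310],None,fx=2.5,fy=2.5,interpolation=cv2.INTER_CUBIC))
"
```

```text
time_s: 18.15
position: [455.6, 39.4, 34.4]
tool_rot: [[-0.136, 0.991, -0.016], [0.991, 0.136, 0.001], [0.003, -0.015, -1.0]]
force: [0.1, 0.9, 1.1]
finger_gap: 29.2
time_s: 18.77
position: [465.6, -20.2, 183.9]
tool_rot: [[-0.135, 0.991, -0.016], [0.991, 0.135, 0.001], [0.003, -0.015, -1.0]]
force: [0.3, 0.1, -0.5]
finger_gap: 34.1
time_s: 18.9
position: [464.4, -19.7, 182.5]
tool_rot: [[-0.135, 0.991, -0.019], [0.991, 0.135, 0.002], [0.004, -0.018, -1.0]]
force: [-0.4, 0.9, -0.0]
finger_gap: 34.4
```

View pics/w16z.png

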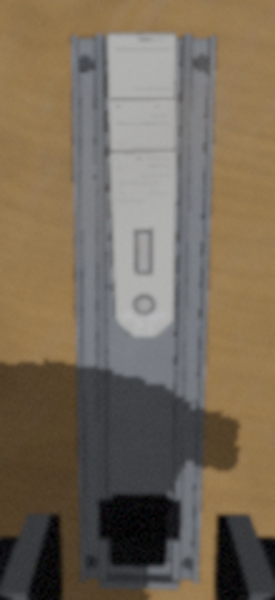

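```bash

python3 -c "
from h import *
o=load('w16')[0]
U=lambda p:(200+p[0]/2.5,20+p[1]/2.5)
f=lambda p,z:tr(ray('wrist',[U(p)],z,o))
print('foot3',f((145,336),10.5),'heads',f((142,36),38),f((141,99),38),f((141,151),38))
print('tray edges at foot',f((77,336),4),f((205,336),4),'walls',f((98,336),11),f((182,336),11))
go([415-8,238,199],97.6)
"
```

```text
foot3 [[45.   1.9]] heads [[-71.3   0.3]] [[-49.7   0. ]] [[-31.2   0.1]]
tray edges at foot [[ 46.2 -29.6]] [[45.8 29.6]] walls [[ 45.1 -19.3]] [[44.8 18.6]]
shift m [ 0.2631 -0.0223 -0.015 ] turn 0.2 dist 264 | cur yaw 97.8 pos [464.4 -19.6 182.5] q6 -10 gap 34.1 t 18.95 F [ 0.   0.3 -0.3]
```

```bash

python3 -m crank '[[[0.263,-0.02,0.02],0],[[0.263,-0.02,0.02],0],[[0.263,-0.02,0.02],0],[[0.263,-0.02,0.02],0],[[0.263,-0.02,0.02],0]]' -0.1
python3 -m crank '[[[0,0,0],0]]'
python3 -c "
from h import *
o,i,d=snap('wrist','w17')
cass('w17',(220,50,330,200))
"
```

```text
time_s: 19.58
position: [406.7, 241.3, 162.6]
tool_rot: [[-0.14, 0.99, -0.021], [0.99, 0.14, 0.001], [0.004, -0.021, -1.0]]
force: [0.1, -0.2, -0.1]
finger_gap: 38.5
time_s: 19.7
position: [405.8, 241.8, 161.7]
tool_rot: [[-0.142, 0.99, -0.022], [0.99, 0.143, -0.0], [0.003, -0.022, -1.0]]
force: [0.1, -0.5, -0.7]
finger_gap: 38.4
w17 centre [419.2 297.9] size [81.  27.1] foot dir deg -96.3
```

View pics/w17_c.png

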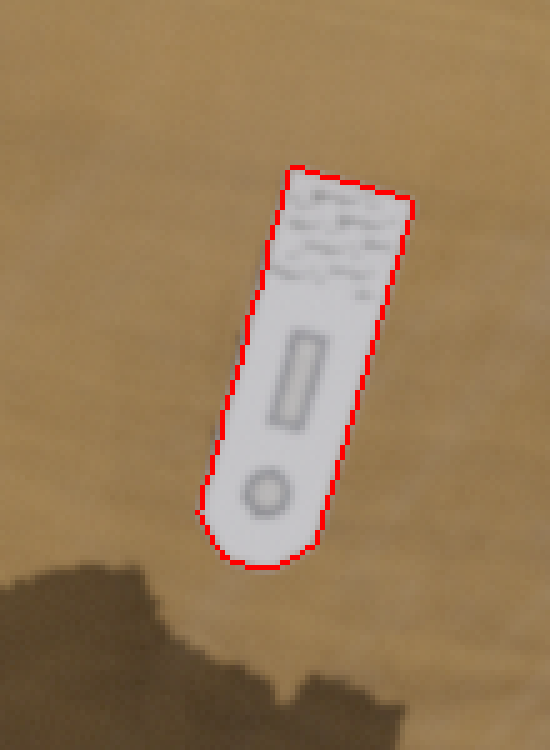

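```bash

python3 -c "
from h import *
go([419.2,297.9,20],83.7)"
```

```text
shift m [0.0539 0.0244 0.1414] turn 14.4 dist 153 | cur yaw 98.1 pos [405.9 241.2 161.7] q6 21 gap 38.7 t 19.75 F [-0.9  0.7 -0.9]
```

```bash

python3 -m crank '[[[0.04,0.024,0.04],14.4],[[0.054,0.024,0.09],14.4],[[0.054,0.024,0.13],14.4],[[0.054,0.024,0.141],14.4],[[0.054,0.024,0.141],14.4]]'
python3 -c "
from h import *
go([419.2,297.9,2],83.7)"
```

```text
time_s: 20.38
position: [419.1, 296.9, 20.4]
tool_rot: [[0.11, 0.994, -0.023], [0.994, -0.11, -0.001], [-0.004, -0.023, -1.0]]
force: [-0.1, -0.1, 0.4]
finger_gap: 38.6
shift m [0.0011 0.0004 0.0184] turn -0.0 dist 18 | cur yaw 83.7 pos [419.1 296.9  20.4] q6 40 gap 38.6 t 20.38 F [-0.1 -0.1  0.4]
```

```bash

python3 -m crank '[[[0.001,0,0.012],0],[[0.001,0,0.018],0],[[0.001,0,0.018],0]]'
python3 -m crank '[[[0,0,0],0],[[0,0,0],0],[[0,0,0],0],[[0,0,0],0]]' -1
python3 -m crank '[[[0,0,-0.03],0],[[0,0,-0.08],0],[[0,0,-0.1],0],[[0,0,-0.1],0]]'
python3 -c "
from h import *
o,i,d=snap('wrist','w18')
cv2.imwrite('pics/w18z.png',cv2.resize(i[100:330,190:330],None,fx=2.5,fy=2.5,interpolation=cv2.INTER_CUBIC))"
```

```text
time_s: 20.75
position: [418.8, 297.8, 2.5]
tool_rot: [[0.11, 0.994, -0.023], [0.994, -0.11, -0.001], [-0.004, -0.023, -1.0]]
force: [0.7, -0.4, -0.6]
finger_gap: 38.1
time_s: 21.25
position: [419.0, 298.0, 3.1]
tool_rot: [[0.11, 0.994, -0.023], [0.994, -0.11, -0.001], [-0.003, -0.023, -1.0]]
force: [-0.1, -1.3, 6.1]
finger_gap: 23.3
time_s: 21.75
position: [422.3, 298.8, 104.7]
tool_rot: [[0.11, 0.994, -0.02], [0.994, -0.11, 0.001], [-0.001, -0.02, -1.0]]
force: [0.5, -0.6, -0.9]
finger_gap: 23.2
```

View pics/w18z.png

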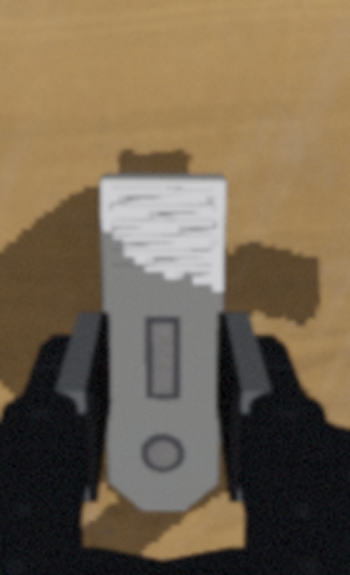

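```bash

python3 -c "
from h import *
q=rest+27*u;print(q)
go([*q,70],97.6)"
```

```text
[457.17092254  18.73718041]
shift m [-0.2738  0.0669  0.0326] turn -13.9 dist 284 | cur yaw 83.7 pos [421.5 298.3 103.4] q6 40 gap 23.3 t 21.8 F [-0.1 -0.4 -0.4]
```

```bash

python3 -m crank '[[[-0.274,0.067,0.02],-14],[[-0.274,0.067,0.02],-14],[[-0.274,0.067,0.02],-14],[[-0.274,0.067,0.02],-14],[[-0.274,0.067,0.025],-14]]'
python3 -c "
from h import *
go([457.2,18.7,35],97.6)"
```

```text
time_s: 22.42
position: [456.6, 16.1, 76.4]
tool_rot: [[-0.132, 0.991, -0.023], [0.991, 0.132, -0.0], [0.003, -0.023, -1.0]]
force: [1.5, 0.5, 0.5]
finger_gap: 23.3
shift m [0.0024 0.0019 0.0413] turn -0.0 dist 41 | cur yaw 97.6 pos [456.6  16.1  76.4] q6 -6 gap 23.3 t 22.43 F [1.5 0.5 0.5]
```

```bash

python3 -m crank '[[[0.002,0.002,0.02],0],[[0.002,0.002,0.038],0],[[0.002,0.002,0.041],0],[[0.002,0.002,0.0415],0]]'
python3 -m crank '[[[0,0.001,0.001],0],[[0,0.001,0.0015],0],[[0,0.001,0.002],0]]'
python3 -c "
from h import *
go([457.2,18.7,35],97.6)
o,i,d=snap('wrist','w19')"
```

```text
time_s: 22.92
position: [456.6, 18.4, 34.4]
tool_rot: [[-0.132, 0.991, -0.025], [0.991, 0.132, -0.0], [0.003, -0.025, -1.0]]
force: [0.8, 0.6, 0.5]
finger_gap: 23.5
time_s: 23.3
position: [457.6, 18.6, 32.7]
tool_rot: [[-0.133, 0.991, -0.025], [0.991, 0.133, -0.0], [0.003, -0.025, -1.0]]
force: [-2.8, -1.6, 5.7]
finger_gap: 23.0
shift m [ 0.0002 -0.0005 -0.0023] turn 0.0 dist 2 | cur yaw 97.6 pos [457.6  18.6  32.7] q6 -6 gap 23.0 t 23.3 F [-2.8 -1.6  5.7]
```

View pics/w19.png

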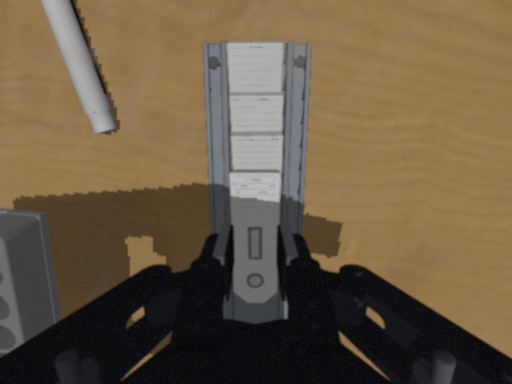

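Contact; release and back off towards the stop.

```bash

python3 -m crank '[[[0,0,-0.001],0],[[0,0,-0.001],0],[[0,0,-0.001],0],[[0,0,-0.001],0]]' -0.31
python3 -m crank '[[[0,0,-0.04],0],[[-0.01,0,-0.1],0],[[-0.05,0,-0.15],0],[[-0.05,0,-0.15],0],[[-0.05,0,-0.15],0]]' -0.2
python3 -m crank '[[[0,0,0],0]]'
python3 -c "
from h import *
o,i,d=snap('wrist','w20')
cv2.imwrite('pics/w20z.png',cv2.resize(i[20:260,200:310],None,fx=2.5,fy=2.5,interpolation=cv2.INTER_CUBIC))
"
```

```text
time_s: 23.85
position: [457.7, 18.6, 33.6]
tool_rot: [[-0.132, 0.991, -0.025], [0.991, 0.133, -0.0], [0.003, -0.025, -1.0]]
force: [-0.3, -0.5, 0.2]
finger_gap: 29.6
time_s: 24.48
position: [467.5, -30.9, 183.0]
tool_rot: [[-0.132, 0.991, -0.025], [0.991, 0.132, 0.0], [0.003, -0.025, -1.0]]
force: [-1.0, 0.6, -0.1]
finger_gap: 34.3
time_s: 24.6
position: [466.4, -30.4, 181.6]
tool_rot: [[-0.132, 0.991, -0.028], [0.991, 0.132, 0.0], [0.004, -0.027, -1.0]]
force: [-0.8, -0.1, 0.0]
finger_gap: 34.3
```

View pics/w20z.png

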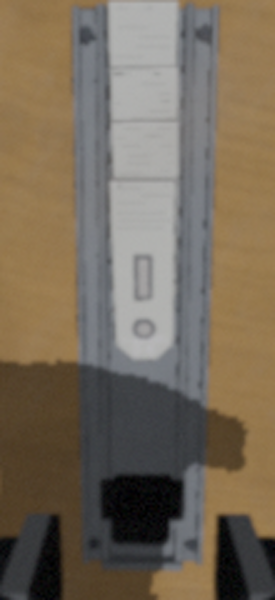

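```bash

python3 - <<'E'
from h import *
o,i,d=load('w20')
c=np.clip(i[200:260,225:290].astype(float)*3,0,255).astype(np.uint8)
cv2.imwrite('pics/w20s.png',cv2.resize(c,None,fx=8,fy=8,interpolation=cv2.INTER_CUBIC))
# point cloud from depth
K=np.array(cal('wrist')['K']);R,t=w2c('wrist',o)
vv_,uu=np.mgrid[0:384,0:512]
n=cv2.undistortPoints(np.stack([uu,vv_],-1).reshape(-1,1,2).astype(float),K,np.array(cal('wrist')['dist'])).reshape(384,512,2)
P=np.dstack([n[...,0]*d,n[...,1]*d,d]); W=(P-t)@R
for v in range(205,246,3): print(v,'z',W[v,[243,250,257,264,271],2].round(0),'along',tr(W[v,257])[0])
U=lambda p:(200+p[0]/2.5,20+p[1]/2.5)
f=lambda p,z:tr(ray('wrist',[U(p)],z,o))[0]
print('foot4',f((144,359),10.5),[f((143,x),38) for x in(3,66,120,179)],'end',f((140,563),4))
for v in (150,156,160,163,166,170): print(v,W[v,257,2].round(1),tr(W[v,257])[0])
E
```

```text
205 z [ 9.  4.  4.  5. 11.] along [118.5  -0.2]
208 z [ 9.  5.  4.  5. 11.] along [122.4  -0.2]
211 z [ 9. 13. 12.  9. 12.] along [123.4   0. ]
214 z [17. 17. 18. 17. 16.] along [1.247e+02 1.000e-01]
217 z [16. 20. 21. 20. 17.] along [127.4   0.2]
220 z [17. 29. 29. 29. 16.] along [127.7   0.4]
223 z [16. 39. 37. 38. 15.] along [128.1   0.5]
226 z [16. 48. 47. 47. 17.] along [127.    0.8]
229 z [10. 52. 52. 52. 12.] along [128.5   0.9]
232 z [11. 52. 53. 53. 11.] along [131.7   0.9]
235 z [11. 53. 53. 52. 11.] along [134.9   0.9]
238 z [12.  6.  6. 51. 10.] along [161.4  -0. ]
241 z [11.  4.  4.  5. 12.] along [166.3  -0. ]
244 z [11. 11. 11. 10. 13.] along [1.67e+02 1.00e-01]
foot4 [66.3  0.5] [array([-71.2,   0.3]), array([-50.1,   0.3]), array([-31.3,   0.4]), array([-10. ,   0.4])] end [172.4  -1.3]
150 17.7 [49.7 -0. ]
156 16.0 [56.7 -0.1]
160 13.9 [61.5 -0.1]
163 12.1 [65.3 -0.1]
166 4.8 [70.2 -0.3]
170 5.2 [74.9 -0.2]
```

View pics/w20s.png

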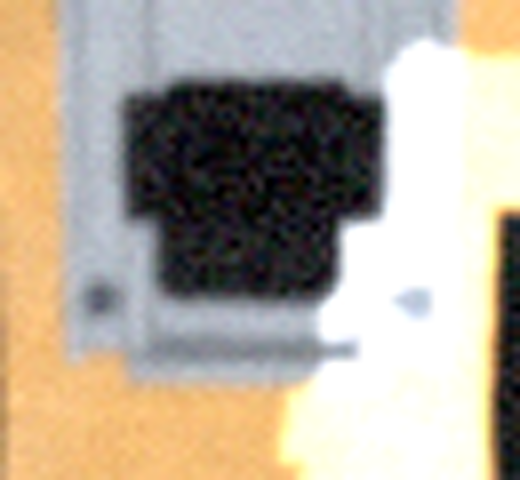

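```bash

python3 -c "
from h import *
q=rest+133.5*u+0.5*vv;print(q)
go([*q,80],97.6)"
```

```text
[471.75183587 -86.76114643]
shift m [-0.0571  0.0007  0.1014] turn -0.0 dist 116 | cur yaw 97.6 pos [466.4 -30.3 181.6] q6 -11 gap 33.9 t 24.65 F [-0.2  0.9  0.2]
```

```bash

python3 -m crank '[[[-0.05,0.001,0.02],0],[[-0.057,0.001,0.07],0],[[-0.057,0.001,0.1],0],[[-0.057,0.001,0.1],0]]' 0
python3 -c "
from h import *
go([471.75,-86.8,26],97.6)"
```

```text
time_s: 25.15
position: [469.5, -85.9, 78.7]
tool_rot: [[-0.132, 0.991, -0.034], [0.991, 0.132, 0.002], [0.006, -0.034, -0.999]]
force: [-0.9, -0.4, 0.8]
finger_gap: 42.6
shift m [-0.0015  0.0039  0.0526] turn 0.0 dist 53 | cur yaw 97.6 pos [469.5 -85.9  78.7] q6 -18 gap 42.6 t 25.15 F [-0.9 -0.4  0.8]
```

```bash

python3 -m crank '[[[-0.001,0.004,0.02],0],[[-0.001,0.004,0.045],0],[[-0.001,0.004,0.052],0],[[-0.001,0.004,0.052],0]]'
python3 -c "
from h import *
go([471.75,-86.8,26],97.6)
o,i,d=snap('wrist','w21')"
```

```text
time_s: 25.65
position: [472.1, -86.0, 27.1]
tool_rot: [[-0.133, 0.991, -0.035], [0.991, 0.133, 0.002], [0.006, -0.034, -0.999]]
force: [0.6, 0.4, 0.9]
finger_gap: 43.1
shift m [-0.0007 -0.0004  0.0011] turn 0.0 dist 1 | cur yaw 97.6 pos [472.1 -86.   27.1] q6 -18 gap 43.1 t 25.65 F [0.6 0.4 0.9]
```

View pics/w21.png

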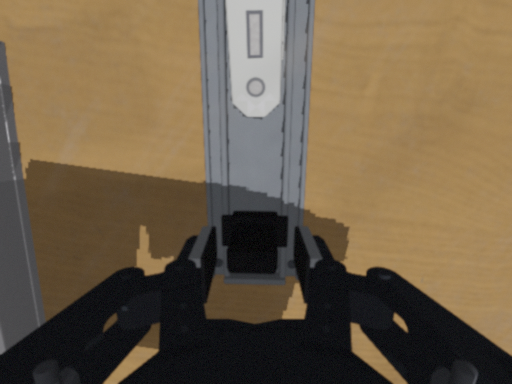

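```bash

python3 -m crank '[[[0,0,0],0],[[0,0,0],0],[[0,0,0],0],[[0,0,0],0]]' -1
python3 -c "
from h import *
o,i,d=snap('wrist','w22')
cv2.imwrite('pics/w22z.png',cv2.resize(i[60:260,190:330],None,fx=3,fy=3,interpolation=cv2.INTER_CUBIC))
R,t=w2c('wrist',o);n=cv2.undistortPoints(np.array([[257.,v] for v in range(384)]).reshape(-1,1,2),np.array(cal('wrist')['K']),np.array(cal('wrist')['dist'])).reshape(-1,2)
D=d[:,257];W=(np.c_[n*D[:,None],D]-t)@R
for v in list(range(112,122,2))+list(range(206,226,2)):print(v,W[v,2].round(1),tr(W[v])[0])
go([0,0,0])
"
```

```text
time_s: 26.2
position: [471.3, -86.2, 28.7]
tool_rot: [[-0.133, 0.991, -0.035], [0.991, 0.133, 0.002], [0.006, -0.035, -0.999]]
force: [-8.3, -0.5, 13.7]
finger_gap: 22.6
112 12.5 [63.6  0.2]
114 11.5 [64.6  0.2]
116 11.8 [65.7  0.2]
118 2.9 [67.1 -0. ]
120 5.6 [68.1  0.1]
206 4.1 [121.2   0.2]
208 4.0 [122.6   0.2]
210 7.5 [122.7   0.3]
212 11.6 [122.5   0.4]
214 14.8 [122.5   0.5]
216 16.2 [123.3   0.5]
218 17.1 [124.2   0.6]
220 18.0 [125.1   0.6]
222 18.0 [126.4   0.6]
224 20.4 [126.6   0.7]
shift m [ 0.1477 -0.4544  0.0454] turn 0 dist 480 | cur yaw 97.6 pos [471.3 -86.2  28.7] q6 -18 gap 22.5 t 26.25 F [-7.8  0.2 14.5]
```

View pics/w22z.png

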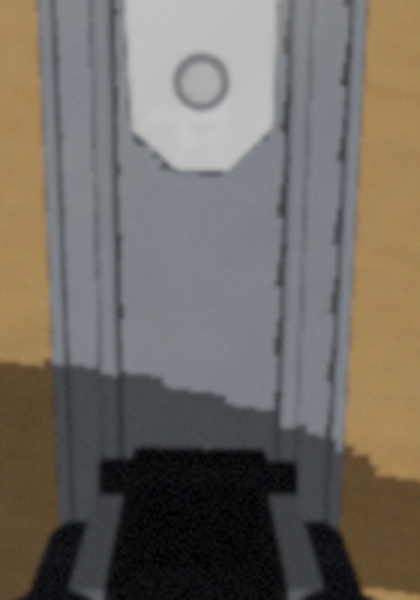

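```bash

python3 -m crank '[[[0.012,0,0],0],[[0.024,0,0],0],[[0.036,0,0],0],[[0.047,0,0],0],[[0.05,0,0],0]]'
python3 -m crank '[[[0,0,0],0]]'
cat > chk.py <<'E'
import sys
from h import *
o,i,d=snap('wrist',sys.argv[1]);v0=int(sys.argv[2])
cv2.imwrite('pics/'+sys.argv[1]+'z.png',cv2.resize(i[v0:v0+150,190:330],None,fx=4,fy=4,interpolation=cv2.INTER_CUBIC))
R,t=w2c('wrist',o);n=cv2.undistortPoints(np.array([[257.,v] for v in range(384)]).reshape(-1,1,2),np.array(cal('wrist')['K']),np.array(cal('wrist')['dist'])).reshape(-1,2)
D=d[:,257];W=(np.c_[n*D[:,None],D]-t)@R
for v in range(188,226,2):print(v,W[v,2].round(1),tr(W[v])[0])
go([0,0,0])
E
python3 chk.py w23 100
```

```text
time_s: 26.88
position: [464.6, -35.7, 28.9]
tool_rot: [[-0.134, 0.99, -0.035], [0.991, 0.134, 0.002], [0.006, -0.035, -0.999]]
force: [-0.3, -1.2, -9.9]
finger_gap: 22.9
time_s: 27.0
position: [464.6, -35.5, 28.9]
tool_rot: [[-0.134, 0.99, -0.035], [0.991, 0.134, 0.002], [0.006, -0.035, -0.999]]
force: [-0.9, -0.8, -7.4]
finger_gap: 22.6
188 16.0 [54.9  0.5]
190 14.5 [56.6  0.4]
192 14.5 [57.8  0.4]
194 12.7 [59.6  0.4]
196 12.6 [60.9  0.4]
198 13.0 [62.   0.4]
200 12.2 [63.5  0.4]
202 11.7 [64.9  0.4]
204 4.7 [68.6  0.2]
206 4.7 [70.   0.2]
208 4.2 [71.5  0.2]
210 7.0 [71.8  0.3]
212 11.9 [71.3  0.4]
214 14.5 [71.6  0.5]
216 15.9 [72.3  0.6]
218 16.2 [73.5  0.6]
220 16.9 [74.5  0.6]
222 17.6 [75.5  0.6]
224 19.8 [75.8  0.7]
shift m [ 0.0972 -0.4543  0.0455] turn 0 dist 467 | cur yaw 97.7 pos [464.5 -35.5  28.9] q6 -12 gap 22.7 t 27.05 F [ 0.4  1.8 -8.9]
```

View pics/w23z.png

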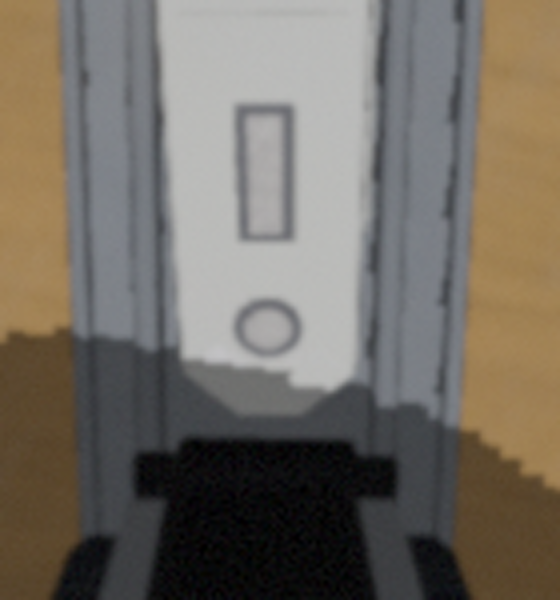

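```bash

python3 -m crank '[[[0.002,0,0],0],[[0.004,0,0],0],[[0.004,0,0],0]]'
python3 chk.py w24 100 | sed -n '6,14p;$p'
```

```text
time_s: 27.42
position: [464.0, -31.5, 28.9]
tool_rot: [[-0.134, 0.99, -0.035], [0.991, 0.134, 0.002], [0.007, -0.035, -0.999]]
force: [-0.1, -0.2, -8.5]
finger_gap: 22.6
198 15.0 [57.4  0.5]
200 12.9 [59.3  0.4]
202 13.1 [60.5  0.5]
204 13.1 [61.8  0.5]
206 12.1 [63.4  0.4]
208 12.1 [64.7  0.4]
210 7.9 [67.5  0.3]
212 10.4 [67.9  0.4]
214 14.3 [67.7  0.5]
shift m [ 0.0931 -0.4543  0.0454] turn 0 dist 466 | cur yaw 97.7 pos [464.  -31.5  28.9] q6 -12 gap 22.4 t 27.48 F [-0.7  0.3 -9.5]
```

View pics/w24z.png

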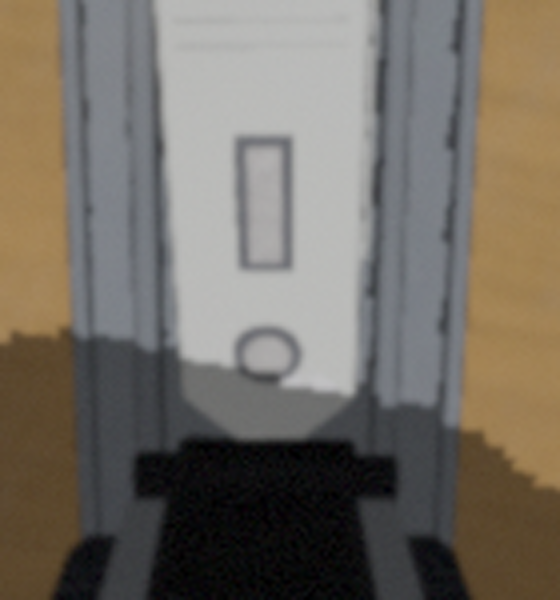

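```bash

python3 -m crank '[[[0.001,0,0],0],[[0.001,0,0],0]]'
python3 chk.py w25 100 | sed -n '9,14p;$p'
```

```text
time_s: 27.72
position: [463.9, -30.5, 28.9]
tool_rot: [[-0.134, 0.99, -0.035], [0.991, 0.134, 0.002], [0.007, -0.035, -0.999]]
force: [-0.4, -1.6, -9.0]
finger_gap: 22.5
204 13.3 [60.7  0.5]
206 12.9 [62.1  0.4]
208 13.3 [63.2  0.5]
210 12.0 [65.   0.4]
212 10.9 [66.7  0.4]
214 14.0 [66.8  0.5]
shift m [ 0.0921 -0.4543  0.0454] turn 0 dist 466 | cur yaw 97.7 pos [463.9 -30.5  28.9] q6 -12 gap 22.6 t 27.77 F [-0.8 -0.7 -9.2]
```

View pics/w25z.png

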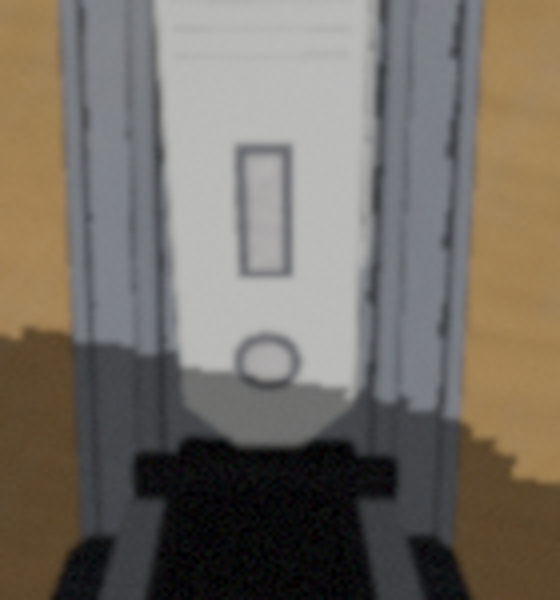

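```bash

python3 -m crank '[[[0,0,0],0],[[0,0,0],0],[[0,0,0],0],[[0,0,0],0]]' 0
python3 -m crank '[[[0,0,-0.04],0],[[0,0,-0.09],0],[[-0.02,0,-0.14],0],[[-0.04,0,-0.15],0],[[-0.04,0,-0.15],0]]'
python3 -m crank '[[[0,0,0],0],[[0,0,0],0]]'
python3 - <<'E'
from h import *
o,i,d=snap('wrist','w26');snap('side','s26');snap('top','t26')
cv2.imwrite('pics/w26z.png',cv2.resize(i[0:240,200:310],None,fx=2.5,fy=2.5,interpolation=cv2.INTER_CUBIC))
s=cv2.imread('pics/s26.png');cv2.imwrite('pics/s26z.png',cv2.resize(s[170:270,190:330],None,fx=5,fy=5,interpolation=cv2.INTER_CUBIC))
R,t=w2c('wrist',o);n=cv2.undistortPoints(np.array([[257.,v] for v in range(384)]).reshape(-1,1,2),np.array(cal('wrist')['K']),np.array(cal('wrist')['dist'])).reshape(-1,2)
D=d[:,257];W=(np.c_[n*D[:,None],D]-t)@R
for v in range(0,200,5):
  if D[v]>0: print(v,W[v,2].round(1),tr(W[v])[0])
E
```

```text
time_s: 28.28
position: [464.1, -30.5, 29.1]
tool_rot: [[-0.134, 0.99, -0.035], [0.991, 0.134, 0.002], [0.006, -0.035, -0.999]]
force: [-0.1, 0.4, 0.3]
finger_gap: 42.5
time_s: 28.9
position: [475.5, -71.3, 179.9]
tool_rot: [[-0.132, 0.991, -0.032], [0.991, 0.133, 0.001], [0.006, -0.032, -0.999]]
force: [0.3, -0.1, 0.1]
finger_gap: 42.3
time_s: 29.15
position: [474.9, -70.8, 179.1]
tool_rot: [[-0.133, 0.991, -0.034], [0.991, 0.133, 0.002], [0.006, -0.034, -0.999]]
force: [-0.1, -0.1, -0.1]
finger_gap: 42.8
0 36.2 [-47.3   2.2]
5 36.1 [-43.3   2.2]
10 32.8 [-40.3   2.1]
15 32.7 [-36.3   2.1]
20 34.9 [-31.5   2.2]
25 37.0 [-26.9   2.3]
30 34.6 [-23.3   2.2]
35 34.8 [-19.1   2.2]
40 32.7 [-15.3   2.2]
45 34.8 [-10.6   2.3]
50 36.8 [-5.9  2.3]
55 37.3 [-1.6  2.4]
60 34.5 [2.3 2.3]
65 33.1 [6.6 2.3]
70 30.6 [10.7  2.2]
75 29.3 [15.1  2.2]
80 28.5 [19.6  2.2]
85 26.4 [24.1  2.1]
90 25.9 [28.8  2.1]
95 22.6 [33.4  2.1]
100 22.2 [38.3  2.1]
105 19.7 [43.2  2. ]
110 18.5 [48.2  2. ]
115 16.9 [53.3  2. ]
120 14.5 [58.5  1.9]
125 11.8 [63.9  1.9]
130 17.3 [68.8  2. ]
135 51.3 [71.1  3. ]
140 52.5 [75.7  3. ]
145 52.8 [80.5  3. ]
150 3.3 [92.2  1.7]
155 3.2 [98.   1.8]
160 4.1 [103.6   1.8]
165 3.2 [109.7   1.8]
170 3.0 [115.6   1.8]
175 5.3 [121.    1.9]
180 4.6 [127.2   1.9]
185 4.1 [133.4   1.9]
190 4.0 [139.6   1.9]
195 4.5 [145.6   2. ]
```

View pics/w26z.png

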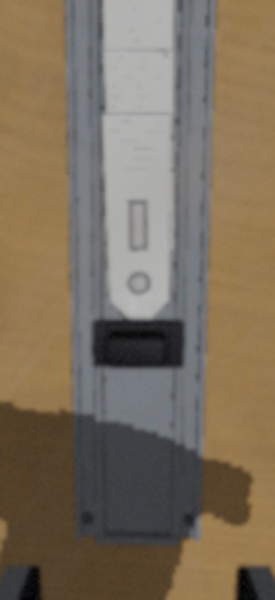

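View pics/s26z.png

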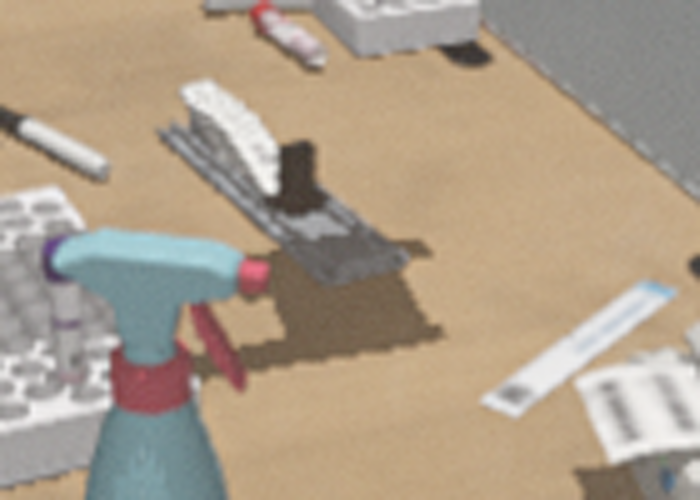

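```bash
python3 -c "
from h import *
o=ctrl.get_obs();print(o['time_s'],o['force'])
print(ctrl.job_done())"
```

```text
29.3 [ 0.25760222  0.73513205 -0.16041457]
the job is handed in; nothing more can be done
None
```

I laid all four cassettes in the channel as an overlapping fan, slid the stop up to the last foot, let go, and handed the job in at about 29 s. No verdict was reported, so I don't know whether it passed.

My last checks, in mm along the tray from my estimate of the rest line:

| Check | Result |
|---|---|
| Foot positions, each measured as it was placed | 0, 24, 43 and 64 |
| Spacing | 19–24 (target 20.5) |
| Foot offset from the mid-line | under 2 |
| Slope of the last cassette's face | about 19.5° |
| Stop face to the last foot | within about 1 mm of its top edge |
| Head positions after the stop was slid | third and fourth unchanged; first and second out of view, not re-measured |

- **Fan and stop:** the wrist and side pictures show the fan leaning, with the stop at the last foot.
- **Robot:** it had let go and read about zero force at hand-in. The highest force I saw was about 17 N, while briefly pressing the first cassette down.
- **Swab pouch and marker:** I never touched either. I judged this by eye from the pictures and didn't measure it.

Two things disagreed or drifted:
- **Rest line:** my estimates of where it lies differed by up to about 5 mm, so the foot positions could all be shifted by a few mm. That stays within the 10 mm allowed for the first foot.
- **Tool tilt:** it drifted to about 2° over the run, with no visible effect on the placing.

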